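Sort the donor station's small things

ROBOT

A 6-joint arm with a two-finger parallel gripper is mounted at the origin on the work surface; the furniture and walls round the work are solid. World frame = base frame: x ahead of the robot, y to its left, z up, the work surface at z = 0. Lengths are in m, angles in rad, forces in N, time in s.
With the tool pointing down it reaches from about 0.25 to 0.8 m from the base axis. Payload 8.5 kg.
Tool frame: the origin (TCP) lies at the very end of the fingers, on their centre line; the grasp point (between the pads) lies 19 mm behind it; z points along the fingers, x is the direction in which the jaws open and shut, and the axes are right-handed (so a half turn about z gives the same grasp; the last joint's range is limited). The gripper opens to 85 mm and grips with 20 to 120 N. Pads are 22 mm wide; open, the fingers measure 114 mm over their backs; the gripper's body (76 mm by 85 mm) begins 54 mm behind the grasp point. The pads swing forward as they close: fully open they stand 13 mm farther back than shut.
Start: joints at [1.27, 0.238, -0.013, 1.319, 0, 1.571], TCP at [0.156, 0.501, 0.231] pointing down, gripper open.
Joint ranges: [-2.66, 2.66], [-1.03, 1.9], [-1.14, 1.46], [-1.82, 2.27], [-1.45, 1.34], [-3.14, 3.14]. Speed limits (rad/s): [2.22, 2.22, 2.79, 3.14, 3.14, 3.14].

INTERFACE

Orientations are given as a unit quaternion [w, x, y, z].
In Python, from bench import bot, imaging, models gives the robot as it stands.
- The arm moves only by the tool step_arm, never from a script. Its argument "series" is a list of rows, each an object with "travel": the shift along the tool's x, y, z in mm, a list of three; "yaw": the turn about the tool's z in degrees; "jaw": the closure, from -1 (fully open) to 1 (shut). A call has 1 to 20 rows; each row shifts and turns the pose as measured when the row begins, along the tool's axes as they then stand; what a row does not reach is not made up. A row lasts 1/12 s, in which the tool goes at most 41.7 mm and 7.16 degrees, less where a joint would pass 70% of its speed; a pose out of reach is approached as far as the arm can. A call is refused whole if a number of a shift passes 41.7 or a number of a turn 7.16, either way. A call with a gripper value outside its range is refused whole. The fingers move at their own pace and stop on an object; the grip force is fixed at half the most. Time passes only in rows, so rows that do not move let the fingers close. It gives the time, the measured TCP pose, the force and the opening at its end, in the units of the state.
- bot.state(): the state, without advancing time (a new reading comes with each control period).
- imaging.camera(name): name is "scene" or "top"; returns a dict with "image" (420x560x3 uint8, blue, green, red), "z_map" (420x560 float32, m along the optical axis (not along the pixel's ray), 0 where there is no reading), "vertical_fov" (degrees; the focal length in pixels is half the picture's height over the tangent of half this angle, whatever the lens; pixels are square), "cx", "cy" (the principal point, pixels), "R" (3x3) and "t" (3): a world point X has camera coordinates R X + t. Camera axes: x right, y down, z forward; pixel columns grow to the right and rows downward; lengths in m; the calibration is good to about 2 mm. A picture is of the moment at which its call begins.
- bot.job_done(): hands the job in, once; it reports no verdict.
Trained networks look in a picture, given as the dict that the camera call returned (one of the last four; its "shot" number tells which), for a name from the list of things; names that differ only in an ending like _2 or _b are one class to them, and where a whole thing is asked for, a point or a joint stands for the part that bears it (a point fixed in the world has none). Each returns a list of dicts, best first, with "conf" (0 to 1); they miss things now and then, are a little off and sometimes report something else, mostly with a low value. They report only what shows in the picture. A call takes as long as a camera call. They do not tell look-alikes from the thing itself.
- models.cut_out(picture, query): "mask" (420x560 bool, what is visible of it) and "rect" ([left, top, right, bottom] in pixels, round what is visible of it).
- models.tip_of(picture, query): "uv" ([column, row] in pixels: a listed point, or the origin of a listed thing).
The state is a dict: "time_s": time; "qpos": joint angles; "qd": joint speeds; "joint_torque": joint torques, N m; "position": TCP position; "orientation": TCP orientation; "ft_force": force on the tool from outside, world axes, zero at the start; "torque": the same for the moment, N m; "grip_width": finger opening in m.
Only numpy, scipy, OpenCV 4.12 (cv2) and the standard library are available. Lean on these libraries where they do the work, as an engineer would, in place of code of your own. Each camera call takes 0.05 s, during which the arm holds its last target. There are 200 camera calls.

TASK

Sort the small things on the table back to where they belong: lay both pens side by side and lengthwise on the ribbed pen rest, put the pinch clamp and the needle cap in the shallow steel dish, and stand the ointment bottle upright in the round well of its stand. Leave the rolled tourniquet where it lies.

Things in the scene. Friction and masses are not known exactly. Their poses are not given: they have to be found in the camera images.
- marker_pen: Marker pen with black cap and body, lying flat, 126 mm long, 14 mm wide, 16 mm high as drawn; it is gripped on a barrel 10 mm wide whose top is 11 mm above the table. Origin at mid-length, on the middle line, about 2 mm below the surface that it lies on. Its y axis runs along its length, z up. About 20 g. It does not roll.
- ball_pen: Slimmer, longer ball pen with a black cap and dark blue barrel, lying flat, 141 mm long, 11 mm wide, barrel 10 mm wide where gripped, its top 11 mm above the table. Origin at mid-length, on the middle line, about 2 mm below the surface that it lies on. Its y axis runs along its length, z up. About 15 g. It does not roll.
- pinch_clamp: Small dark blue block-shaped clamp, 12 mm wide, 30 mm long, 12 mm high, closed and rigid. Origin at the centre of its underside; y axis along its length, z up. About 15 g.
- needle_cap: Small teal tapered needle cap lying on its side, 12 mm wide, 34 mm long, 12 mm high; it does not roll. Origin at the centre of its underside; y axis along its length, z up. About 15 g.
- ointment_bottle: Small plain white bottle standing upright, 55 mm high: body 30 mm in diameter up to 40 mm, above it a fixed cap 24 mm in diameter. Origin at the centre of its underside, z up. About 50 g.
- pen_rest: Fixed light grey plastic plate, 96 mm (its x) by 76 mm (its y), 6 mm thick, with three low round ribs along its x axis, at y = -32.5, 0 and +32.5 mm, that rise 5 mm above the plate (top 11 mm above the table). The two channels between the ribs, 22 mm wide, have their middle lines at y = -16 and +16 mm; a pen lies along x in a channel, its ends hang over. Origin at the centre of the underside, on the table; z up.
- dish: Fixed shallow open rectangular steel dish, outside 104 mm (its x) by 84 mm (its y); inside 96 by 76 mm; walls 4 mm thick with a rounded rim 20.5 mm above the table, inner floor about 4 mm above the table. Origin at the centre of the underside, on the table; z up.
- bottle_stand: Fixed dark steel square block, 66 x 66 mm, 24 mm high, with one round blind well in the middle of its top, 48 mm in diameter and 18 mm deep (its floor is 6 mm above the table). Origin at the centre of the underside, on the table; z up.
- tourniquet: Bystander, to be left alone: rolled blue strap with a white buckle, 62 x 46 mm, 24 mm high. Origin at the centre of its underside.
Mind the look-alikes: they are no part of the job. Of the things that look like the ointment_bottle, the largest one is meant.

How it is judged:
At the end, for the whole second after the job is handed in: Both pens flat on the rest, not stacked, middle within 25 mm along and 36 mm across of its centre, within 0.35 rad of the ribs; clamp and cap in the dish, middles inside its walls; bottle upright (0.12 rad) on the well floor, within 13 mm of its centre; all below 20 mm/s (x of marker_pen in the frame of pen_rest between -0.025 and 0.025 m and y of marker_pen in the frame of pen_rest between -0.036 and 0.036 m and z of marker_pen in the frame of pen_rest between 0 and 0.0125 m and angle between the y axis of each of marker_pen, ball_pen and the x axis of pen_rest, either way round below 0.35 rad and angle between marker_pen's own y axis and vertical between 1.4 and 1.74 rad and x of ball_pen in the frame of pen_rest between -0.025 and 0.025 m and y of ball_pen in the frame of pen_rest between -0.036 and 0.036 m and z of ball_pen in the frame of pen_rest between 0 and 0.0125 m and angle between ball_pen's own y axis and vertical between 1.4 and 1.74 rad and x of pinch_clamp in the frame of dish between -0.046 and 0.046 m and y of pinch_clamp in the frame of dish between -0.036 and 0.036 m and z of pinch_clamp in the frame of dish between 0 and 0.024 m and x of needle_cap in the frame of dish between -0.046 and 0.046 m and y of needle_cap in the frame of dish between -0.036 and 0.036 m and z of needle_cap in the frame of dish between 0 and 0.024 m and horizontal distance between ointment_bottle and bottle_stand below 0.013 m and z of ointment_bottle in the frame of bottle_stand between 0.003 and 0.01 m and angle between ointment_bottle's own z axis and vertical below 0.12 rad and linear speed of each of marker_pen, ball_pen, pinch_clamp, needle_cap, ointment_bottle below 0.02 m/s); the robot touches nothing.
It fails at once if the tourniquet is pushed more than 25 mm (distance of tourniquet from where it was at the start of the episode above 0.025 m).
It also fails if it takes over 112 s, if anything falls off the work surface, if the arm or the gripper's body presses on something with over 40 N, if the wrist force passes 120 N, or if a joint passes its speed limit or range.

## Working session

There is one attempt and no reset: what is moved stays moved. The work goes in short steps, Python scripts to look and compute and a tool call to move; the robot and the scene stay as the last step left them, time stands still between calls to the robot, and variables do not carry over. Pictures are saved under pics/ and viewed, about 12 in all and at most 16, crops included, and the job is handed in when it is done.

Besides the shell and the picture viewer there is one more tool, called after "Request:" as name(argument=value, ...), one argument or row to a line, values as JSON. step_arm: Moves the arm, as the interface text tells. Its arguments: {"type":"object","properties":{"series":{"type":"array","items":{"type":"object","properties":{"travel":{"type":"array","items":{"type":"number"}},"yaw":{"type":"number"},"jaw":{"type":"number"}}}}},"required":["series"]}

```bash
mkdir -p pics; ls
cat > h.py <<'E'
import numpy as np, cv2
from bench import bot, imaging, models
def world(p):
    h,w=p["z_map"].shape; f=h/2/np.tan(np.radians(p["vertical_fov"])/2)
    v,u=np.mgrid[:h,:w]; z=p["z_map"]
    c=np.stack([(u-p["cx"])/f*z,(v-p["cy"])/f*z,z],-1)
    W=(c-p["t"])@p["R"]; W[z==0]=np.nan
    return W
E
python3 - <<'E'
from h import *
for n in ("top","scene"):
    p=imaging.camera(n); cv2.imwrite(f"pics/{n}0.png",cv2.resize(p["image"],(800,600)) if n=="top" else p["image"])
    W=world(p); print(n,p["vertical_fov"],p["cx"],p["cy"],-p["R"].T@p["t"])
    for q in "marker_pen ball_pen pinch_clamp needle_cap ointment_bottle pen_rest dish bottle_stand tourniquet".split():
        for d in models.cut_out(p,q):
            m=d["mask"]; P=W[m]; P=P[~np.isnan(P[:,0])]
            if len(P)<5: continue
            top=np.percentile(P[:,2],95); (cx,cy),(a,b),ang=cv2.minAreaRect((P[:,:2]*1000).astype(np.float32))
            mv=np.linalg.svd(P[:,:2]-P[:,:2].mean(0),full_matrices=False)[2][0]
            print(q,round(d["conf"],2),np.round(d["rect"]),"ctr",round(cx),round(cy),"size",round(a),round(b),"ang",round(ang),"pca",round(np.degrees(np.arctan2(mv[1],mv[0]))),"top",round(top*1000),"med",np.round(np.median(P,0)*1000))
print(bot.state())
E
```

```text
pics
top 54.909175615965 285.9757636124127 209.05748451309213 [ 0.40729944 -0.20747364  0.86847116]
marker_pen 0.86 [308. 227. 318. 286.] ctr 388 -281 size 18 121 ang 82 pca 171 top 16 med [ 387. -281.   12.]
ball_pen 0.77 [259. 230. 280. 292.] ctr 384 -191 size 15 134 ang 76 pca 167 top 13 med [ 385. -191.   10.]
pinch_clamp 0.57 [346. 250. 355. 265.] ctr 387 -364 size 14 30 ang 81 pca 173 top 14 med [ 387. -362.   11.]
needle_cap 0.41 [365. 196. 379. 208.] ctr 502 -415 size 33 13 ang 44 pca -132 top 14 med [ 501. -414.   10.]
ointment_bottle 0.64 [179. 241. 189. 255.] ctr 417 -15 size 12 16 ang 0 pca -103 top 40 med [417. -18.  36.]
ointment_bottle 0.57 [210. 232. 226. 244.] ctr 436 -88 size 26 27 ang 88 pca -121 top 57 med [437. -89.  54.]
pen_rest 0.82 [240. 165. 281. 211.] ctr 544 -171 size 99 79 ang 3 pca -173 top 12 med [ 543. -171.    7.]
pen_rest 0.68 [192. 170. 228. 203.] ctr 547 -67 size 72 66 ang 7 pca -148 top 26 med [545. -66.  22.]
dish 0.84 [293. 160. 338. 211.] ctr 544 -298 size 105 89 ang 5 pca -179 top 21 med [ 544. -297.    5.]
bottle_stand 0.79 [189. 170. 231. 20
[... 1536 characters left out ...]
6 med [ 573. -407.   20.]
{'time_s': 1.0, 'qpos': array([ 1.27000204e+00,  2.38162059e-01, -1.35130447e-02,  1.31923569e+00,
       -3.55884187e-05,  1.57082407e+00]), 'qd': array([-0.00080198,  0.00044783, -0.00067717,  0.00045034,  0.00035333,
        0.00165082]), 'joint_torque': array([ 9.14534394e-04, -5.38592970e+01,  3.46692145e+01,  2.98520565e-03,
       -2.72910211e-05, -4.85671407e-06]), 'position': array([0.15553668, 0.50135997, 0.23129105]), 'orientation': array([ 4.82750000e-05,  8.05079318e-01,  5.93167167e-01, -3.55201840e-05]), 'ft_force': array([-0.4284288 , -0.66904453, -0.51647145]), 'torque': array([0.04725159, 0.02381456, 0.0354767 ]), 'grip_width': 0.08585561896367265}
```

View pics/top0.png

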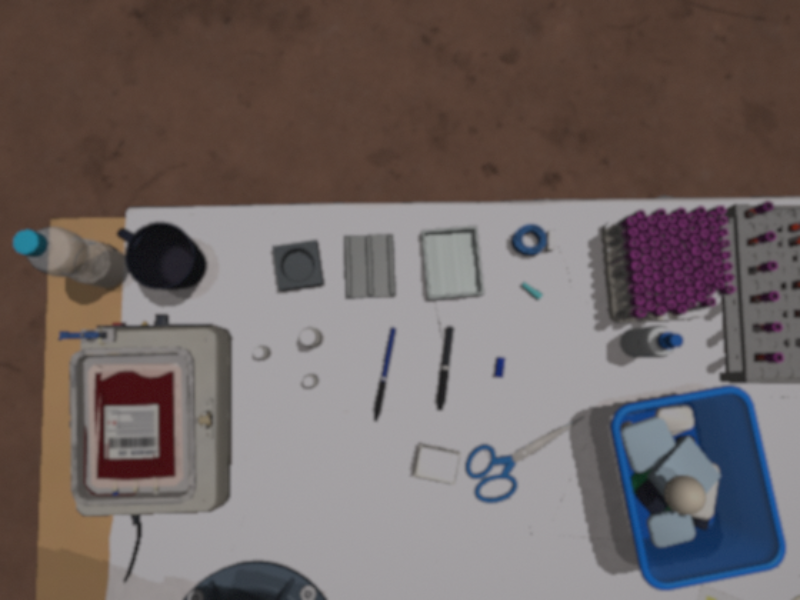

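View pics/scene0.png

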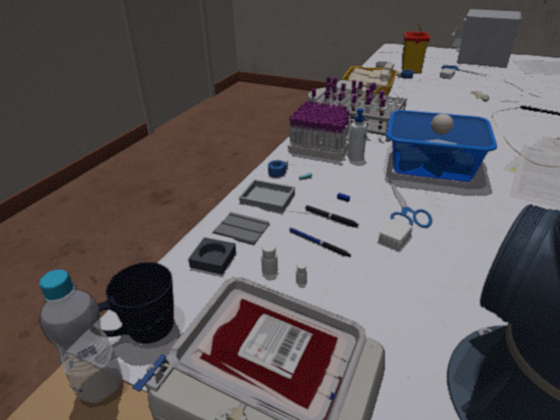

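The top view (800 px wide) shows the largest white bottle at (308,338), and two small look-alikes at (260,352) and (309,381). The ball pen is at (384,373), the marker at (445,368), the clamp at (499,367) and the cap at (531,291). The stand, rest and dish are at y≈265 px. Next I'll refine the measurements.

Run:
```python
from h import *
from scipy.optimize import minimize
p=imaging.camera("top"); W=world(p).reshape(-1,3)*1000; im=p["image"].reshape(-1,3)
W0=W; ok=~np.isnan(W[:,0]); W=W[ok]; im=im[ok]
def box(x0,x1,y0,y1,z0,z1):
    return (W[:,0]>x0)&(W[:,0]<x1)&(W[:,1]>y0)&(W[:,1]<y1)&(W[:,2]>z0)&(W[:,2]<z1)
print("table z",np.median(W[box(280,340,-200,-150,-20,20),2]))
def line(P):
    c=P.mean(0); v=np.linalg.svd(P-c,full_matrices=False)[2][0]; v*=np.sign(v[0]); return c,v
for n,b in (("rest",(480,610,-220,-120,3.5,15)),("dish",(480,610,-350,-245,3,25)),("stand",(490,600,-115,-20,15,30)),("tourn",(530,620,-470,-380,4,30))):
    P=W[box(*b)]; r=cv2.minAreaRect(P[:,:2].astype(np.float32)); print(n,np.round(r[0]),np.round(r[1]),round(r[2],1))
# median edge angles: rest ribs
P=W[box(490,600,-185,-155,9.3,15)]; c,v=line(P[:,:2]); print("rib",c,np.degrees(np.arctan2(v[1],v[0])),len(P))
P=W[box(515,575,-95,-35,-5,14)]; print("well floor",len(P),P.mean(0),np.round(cv2.minEnclosingCircle(P[:,:2].astype(np.float32)),0) if 0 else cv2.minEnclosingCircle(P[:,:2].astype(np.float32)))
for n,b in (("bottle cap",(405,470,-120,-55,48,70)),("bottle",(405,470,-120,-55,20,70)),("small1",(390,440,-40,5,25,60)),("small2",(350,395,-105,-55,25,60))):
    P=W[box(*b)]; print(n,len(P),P.mean(0),(P.min(0)+P.max(0))/2,np.ptp(P,0))
for n,b in (("marker",(310,470,-315,-245,4,30)),("ball",(300,470,-235,-150,4,30)),("clamp",(360,415,-385,-340,4,25)),("cap",(475,530,-440,-390,4,25))):
    P=W[box(*b)]; C=im[box(*b)]; c,v=line(P[:,:2]); s=(P[:,:2]-c)@v; t=(P[:,:2]-c)@[-v[1],v[0]]
    mid=c+v*(s.min()+s.max())/2
    print(n,"mid",np.round(mid,1),"ang",round(np.degrees(np.arctan2(v[1],v[0])),1),"len",round(np.ptp(s)),"wid",round(np.ptp(t)))
    s-=(s.min()+s.max())/2
    if len(s)>80:
        for a in range(-70,71,10):
            k=abs(s-a)<5
            if k.sum(): print("  ",a,k.sum(),"z",round(np.percentile(P[k,2],80),1),"w",round(np.ptp(t[k]),1),"bgr",np.round(C[k].mean(0)))
for b in ((0,700,100,600,0,900),(0,700,-120,100,0,900),(450,700,-800,-440,0,900),(100,450,-800,-400,0,900)):
    P=W[box(*b)]; i=np.argsort(P[:,2])[-5:]; print(b,np.round(P[i[::2]]))
```

```text
table z 2.9039377182422608
rest [ 546. -170.] [124.  99.] 0.1
dish [ 545. -297.] [127. 103.] 0.8
stand [545. -67.] [66. 67.] 7.4
tourn [ 576. -427.] [82. 83.] 1.7
rib [ 543.2440652  -171.85268288] 0.9525148265182849 153
well floor 376 [546.43158761 -65.04197175   6.4800003 ] ((539.1939697265625, -72.34590911865234), 31.883329391479492)
bottle cap 117 [437.17062744 -85.96726462  55.00212675] [437.76398284 -85.78318088  53.32228388] [22.16508986 22.38805962 10.2594945 ]
bottle 176 [436.26114491 -88.27894546  47.88353586] [436.56520593 -87.55317315  39.91182814] [27.01930403 25.92804415 37.08040597]
small1 56 [416.79006211 -14.04727556  36.32306859] [416.77995932 -13.81583528  33.17219301] [16.17183158 14.89903688 14.54385403]
small2 59 [374.44510665 -84.63903167  35.27741232] [374.1159435  -83.89717747  32.68907558] [16.50445764 17.11766242 14.91852636]
marker mid [ 389.1 -284.8] ang 2.3 len 158 wid 73
   -70 77 z 7.3 w 67.8 bgr [163. 161. 164.]
   -60 81 z 8.3 w 59.9 bgr [146. 144. 147.]
   -50 75 z 12.8 w 59.7 bgr [121. 120. 122.]
   -40 57 z 14.3 w 67.8 bgr [101. 100. 102.]
   -30 4
[... 1418 characters left out ...]
0 5 z 11.3 w 28.7 bgr [142. 130. 131.]
   30 1 z 4.2 w 0.0 bgr [163. 161. 163.]
cap mid [ 502.1 -414. ] ang 41.0 len 46 wid 38
   -20 15 z 12.2 w 26.8 bgr [140. 138. 119.]
   -10 29 z 12.3 w 13.5 bgr [122. 120.  81.]
   0 23 z 11.3 w 26.5 bgr [122. 120.  85.]
   10 19 z 10.9 w 26.5 bgr [121. 119.  91.]
   20 2 z 5.0 w 12.5 bgr [164. 162. 164.]
(0, 700, 100, 600, 0, 900) [[554. 225. 204.]
 [551. 221. 205.]
 [550. 203. 206.]]
(0, 700, -120, 100, 0, 900) [[423.  95. 118.]
 [421.  82. 118.]
 [421.  89. 119.]]
(450, 700, -800, -440, 0, 900) [[ 591. -713.  118.]
 [ 554. -712.  118.]
 [ 561. -716.  118.]]
(100, 450, -800, -400, 0, 900) [[ 220. -568.  152.]
 [ 225. -565.  152.]
 [ 224. -575.  154.]]
```

Request:
step_arm(
  series=[
    {"travel": [-25, 23, 0], "jaw": -0.3},
    {"travel": [-25, 23, 0], "jaw": -0.3},
    {"travel": [-25, 23, 0], "jaw": -0.3},
    {"travel": [-25, 23, 0], "jaw": -0.3},
    {"travel": [-25, 23, 0], "jaw": -0.3},
    {"travel": [-25, 23, 0], "jaw": -0.3},
    {"travel": [-25, 23, 0], "jaw": -0.3},
    {"travel": [-25, 23, 0], "jaw": -0.3},
    {"travel": [-25, 23, 0], "jaw": -0.3},
    {"travel": [-25, 23, 0], "jaw": -0.3},
    {"travel": [-25, 23, 0], "jaw": -0.3},
    {"travel": [-25, 23, 0], "jaw": -0.3},
    {"travel": [-25, 23, 0], "jaw": -0.3},
    {"travel": [-25, 23, 0], "jaw": -0.3},
    {"travel": [-25, 23, 0], "jaw": -0.3},
    {"travel": [-25, 23, 0], "jaw": -0.3},
    {"travel": [-25, 23, 0], "jaw": -0.3},
    {"travel": [-25, 23, 0], "jaw": -0.3},
    {"travel": [-25, 23, 0], "jaw": -0.3},
  ],
)

```text
invalid input at $.series[0]: expected keys travel, yaw, jaw
```

```bash
cat > d.py <<'E'
# d.py x y z ang(deg of tool x in world): remaining shift in tool axes, and yaw
import sys; from h import *; from scipy.spatial.transform import Rotation as R
s=bot.state(); q=s["orientation"]; M=R.from_quat([q[1],q[2],q[3],q[0]]).as_matrix()
a=np.degrees(np.arctan2(M[1,0],M[0,0])); P=s["position"]*1000
print("t",s["time_s"],"pos",P.round(1),"ang",a.round(1),"tilt",np.degrees(np.arccos(-M[2,2])).round(2),"grip",round(s["grip_width"]*1000,1),"q",s["qpos"].round(2))
v=list(map(float,sys.argv[1:]))
if v:
    T=np.array(v[:3]); y=(a-v[3]+90)%180-90
    c,sn=np.cos(np.radians(v[3])),np.sin(np.radians(v[3])); D=T-P
    print("tool shift now",(M.T@D).round(1),"yaw",y.round(1),"| after yaw",np.round([c*D[0]+sn*D[1],sn*D[0]-c*D[1],-D[2]],1))
E
python3 d.py 437 -87 150 73
```

```text
t 1.05 pos [155.5 501.4 231.3] ang 72.8 tilt 0.01 grip 85.4 q [ 1.27  0.24 -0.01  1.32 -0.    1.57]
tool shift now [-478.6  443.2   81.4] yaw -0.2 | after yaw [-480.4  441.2   81.3]
```

Request:
step_arm(
  series=[
    {"travel": [-25, 23, 0], "yaw": 0, "jaw": -0.3},
    {"travel": [-25, 23, 0], "yaw": 0, "jaw": -0.3},
    {"travel": [-25, 23, 0], "yaw": 0, "jaw": -0.3},
    {"travel": [-25, 23, 0], "yaw": 0, "jaw": -0.3},
    {"travel": [-25, 23, 0], "yaw": 0, "jaw": -0.3},
    {"travel": [-25, 23, 0], "yaw": 0, "jaw": -0.3},
    {"travel": [-25, 23, 0], "yaw": 0, "jaw": -0.3},
    {"travel": [-25, 23, 0], "yaw": 0, "jaw": -0.3},
    {"travel": [-25, 23, 0], "yaw": 0, "jaw": -0.3},
    {"travel": [-25, 23, 0], "yaw": 0, "jaw": -0.3},
    {"travel": [-25, 23, 0], "yaw": 0, "jaw": -0.3},
    {"travel": [-25, 23, 0], "yaw": 0, "jaw": -0.3},
    {"travel": [-25, 23, 0], "yaw": 0, "jaw": -0.3},
    {"travel": [-25, 23, 0], "yaw": 0, "jaw": -0.3},
    {"travel": [-25, 23, 0], "yaw": 0, "jaw": -0.3},
    {"travel": [-25, 23, 0], "yaw": 0, "jaw": -0.3},
    {"travel": [-25, 23, 0], "yaw": 0, "jaw": -0.3},
    {"travel": [-25, 23, 0], "yaw": 0, "jaw": -0.3},
    {"travel": [0, 0, 0], "yaw": 0, "jaw": -0.3},
  ],
)

```text
time_s: 2.63
position: [0.4287, -0.0746, 0.2317]
orientation: [0.002, 0.803, 0.596, 0.005]
ft_force: [-0.7, -0.2, -0.4]
grip_width: 0.0556
```

```bash
python3 d.py 437 -87 100 73
```

```text
t 2.6333 pos [428.7 -74.6 231.7] ang 73.2 tilt 0.65 grip 55.6 q [-0.18  0.08 -0.21  1.27  0.    0.12]
tool shift now [-10.2  10.2 131.7] yaw 0.2 | after yaw [ -9.4  11.5 131.7]
```

Request:
step_arm(
  series=[
    {"travel": [-5, 5.5, 32], "yaw": 0, "jaw": -0.3},
    {"travel": [-5, 5.5, 32], "yaw": 0, "jaw": -0.3},
    {"travel": [0, 0, 32], "yaw": 0, "jaw": -0.3},
    {"travel": [0, 0, 32], "yaw": 0, "jaw": -0.3},
    {"travel": [0, 0, 25], "yaw": 0, "jaw": -0.3},
    {"travel": [0, 0, 0], "yaw": 0, "jaw": -0.3},
    {"travel": [0, 0, 0], "yaw": 0, "jaw": -0.3},
  ],
)

```text
time_s: 3.22
position: [0.4412, -0.0911, 0.0753]
orientation: [0.004, 0.805, 0.593, 0.007]
ft_force: [1.1, 0.3, 0.3]
grip_width: 0.0554
```

```bash
python3 d.py 437 -87 22 73
```

```text
t 3.2167 pos [441.2 -91.1  75.3] ang 72.8 tilt 0.99 grip 55.4 q [-0.21  0.21 -0.48  0.86  0.01  0.09]
tool shift now [ 2.3 -6.  53.2] yaw -0.2 | after yaw [ 2.7 -5.2 53.3]
```

Request:
step_arm(
  series=[
    {"travel": [2.5, -5.5, 10], "yaw": 0, "jaw": -0.3},
    {"travel": [0, 0, 16], "yaw": 0, "jaw": -0.3},
    {"travel": [0, 0, 16], "yaw": 0, "jaw": -0.3},
    {"travel": [0, 0, 10], "yaw": 0, "jaw": -0.3},
    {"travel": [0, 0, 0], "yaw": 0, "jaw": -0.3},
    {"travel": [0, 0, 0], "yaw": 0, "jaw": 1},
    {"travel": [0, 0, 0], "yaw": 0, "jaw": 1},
    {"travel": [0, 0, 0], "yaw": 0, "jaw": 1},
    {"travel": [0, 0, 0], "yaw": 0, "jaw": 1},
    {"travel": [0, 0, 0], "yaw": 0, "jaw": 1},
    {"travel": [0, 0, 0], "yaw": 0, "jaw": 1},
  ],
)

```text
time_s: 4.13
position: [0.4469, -0.0875, 0.0362]
orientation: [0.011, 0.805, 0.594, 0.014]
ft_force: [-0.6, 0.9, -0.9]
grip_width: 0.0224
```

```bash
python3 d.py 437 -87 22 73;  python3 d.py 544.5 -66 90 73
```

```text
t 4.1333 pos [446.9 -87.5  36.2] ang 72.9 tilt 2.05 grip 22.4 q [-0.2   0.26 -0.54  0.73  0.01  0.1 ]
tool shift now [ -2.6 -10.1  13.8] yaw -0.1 | after yaw [-2.5 -9.6 14.2]
t 4.1333 pos [446.9 -87.5  36.2] ang 72.9 tilt 2.05 grip 22.4 q [-0.2   0.26 -0.54  0.73  0.01  0.1 ]
tool shift now [ 49.8  88.7 -50.3] yaw -0.1 | after yaw [ 49.1  87.1 -53.8]
```

Request:
step_arm(
  series=[
    {"travel": [0, 0, 0], "yaw": 0, "jaw": 1},
    {"travel": [0, 0, 0], "yaw": 0, "jaw": 1},
    {"travel": [0, 0, 0], "yaw": 0, "jaw": 1},
    {"travel": [0, 0, 0], "yaw": 0, "jaw": 1},
    {"travel": [0, 0, 0], "yaw": 0, "jaw": 1},
    {"travel": [0, 0, 0], "yaw": 0, "jaw": 1},
  ],
)

```text
time_s: 4.63
position: [0.4467, -0.0875, 0.0363]
orientation: [0.011, 0.805, 0.594, 0.014]
ft_force: [0.7, -0.2, -0.6]
grip_width: 0.0224
```

```bash
python3 d.py 437 -87 22 73;  python3 - <<'E'
from h import *
p=imaging.camera("scene"); cv2.imwrite("pics/s1.png",cv2.resize(p["image"][180:330,180:380],(800,600),interpolation=2))
E
```

```text
t 4.6333 pos [446.7 -87.5  36.3] ang 72.9 tilt 2.04 grip 22.4 q [-0.2   0.26 -0.54  0.73  0.01  0.1 ]
tool shift now [-2.5 -9.9 14. ] yaw -0.1 | after yaw [-2.4 -9.5 14.3]
```

View pics/s1.png

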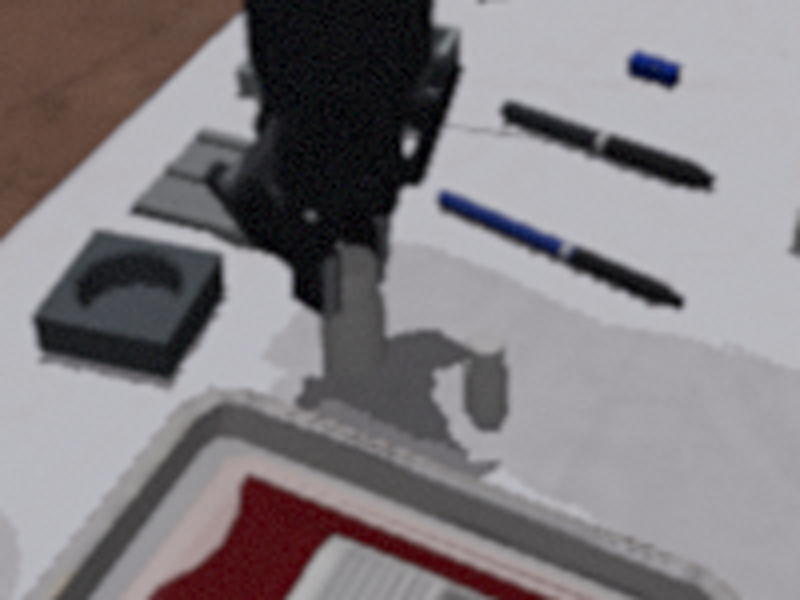

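The gripper holds the bottle only by its cap, about 10 mm off centre. I'll open, correct the position and regrip lower.

Request:
step_arm(
  series=[
    {"travel": [0, 0, 0], "yaw": 0, "jaw": -0.3},
    {"travel": [0, 0, 0], "yaw": 0, "jaw": -0.3},
    {"travel": [0, 0, 0], "yaw": 0, "jaw": -0.3},
    {"travel": [0, 0, 0], "yaw": 0, "jaw": -0.3},
    {"travel": [-1, -4, 0], "yaw": 0, "jaw": -0.3},
    {"travel": [-1, -4, 0], "yaw": 0, "jaw": -0.3},
    {"travel": [0, -2, 0], "yaw": 0, "jaw": -0.3},
    {"travel": [0, 0, 0], "yaw": 0, "jaw": -0.3},
  ],
)

```text
time_s: 5.35
position: [0.4355, -0.0863, 0.0359]
orientation: [0.011, 0.805, 0.594, 0.014]
ft_force: [0.2, -0.2, 0.3]
grip_width: 0.0556
```

```bash
python3 d.py 437 -87 21 73;  python3 - <<'E'
from h import *
p=imaging.camera("scene"); cv2.imwrite("pics/s2.png",cv2.resize(p["image"][180:330,180:380],(800,600),interpolation=2))
W=world(p)*1000
for d in models.cut_out(p,"ointment_bottle"): P=W[d["mask"]]; print(d["conf"],np.nanmedian(P,0).round(),np.nanmin(P,0).round(),np.nanmax(P,0).round(),d["rect"])
E
```

```text
t 5.35 pos [435.5 -86.3  35.9] ang 72.9 tilt 2.03 grip 55.6 q [-0.2   0.24 -0.57  0.73  0.01  0.1 ]
tool shift now [-0.3  1.1 14.9] yaw -0.1 | after yaw [-0.2  1.7 14.9]
0.85 [433. -78.  32.] [424. -97.   1.] [450. -58.  57.] [260.1, 241.0, 277.5, 276.5]
0.64 [ 498. -417.   10.] [ 491. -424.    6.] [ 504. -407.   13.] [301.5, 172.5, 310.7, 181.7]
0.54 [373. -79.  22.] [ 365. -112.   -1.] [395. -73.  39.] [294.3, 261.6, 307.0, 281.9]
```

Request:
step_arm(
  series=[
    {"travel": [0, 1, 5], "yaw": 0, "jaw": -0.3},
    {"travel": [0, 0, 5], "yaw": 0, "jaw": -0.3},
    {"travel": [0, 0, 5], "yaw": 0, "jaw": -0.3},
    {"travel": [0, 0, 0], "yaw": 0, "jaw": -0.3},
  ],
)

```text
time_s: 5.78
position: [0.4384, -0.0869, 0.0198]
orientation: [0.012, 0.805, 0.594, 0.014]
ft_force: [-0.9, 0.9, -0.3]
grip_width: 0.0554
```

```bash
python3 d.py 437 -87 21 73
```

```text
t 5.7833 pos [438.4 -86.9  19.8] ang 72.9 tilt 2.14 grip 55.4 q [-0.2   0.27 -0.59  0.68  0.01  0.1 ]
tool shift now [-0.5 -1.2 -1.3] yaw -0.1 | after yaw [-0.5 -1.3 -1.2]
```

Request:
step_arm(
  series=[
    {"travel": [0, 0, -2], "yaw": 0, "jaw": 1},
    {"travel": [0, 0, 0], "yaw": 0, "jaw": 1},
    {"travel": [0, 0, 0], "yaw": 0, "jaw": 1},
    {"travel": [0, 0, 0], "yaw": 0, "jaw": 1},
    {"travel": [0, 0, 0], "yaw": 0, "jaw": 1},
    {"travel": [0, 0, 0], "yaw": 0, "jaw": 1},
    {"travel": [0, 0, -12], "yaw": 0, "jaw": 1},
    {"travel": [0, 0, -15], "yaw": 0, "jaw": 1},
    {"travel": [0, 0, -15], "yaw": 0, "jaw": 1},
    {"travel": [0, 0, -15], "yaw": 0, "jaw": 1},
    {"travel": [0, 0, 0], "yaw": 0, "jaw": 1},
  ],
)

```text
time_s: 6.7
position: [0.4348, -0.0865, 0.0798]
orientation: [0.01, 0.805, 0.594, 0.013]
ft_force: [1.2, 0.4, -0.8]
grip_width: 0.0266
```

```bash
python3 d.py 544.5 -66 78 73
```

```text
t 6.7 pos [434.8 -86.5  79.8] ang 72.9 tilt 1.89 grip 26.6 q [-0.2   0.19 -0.5   0.85  0.01  0.1 ]
tool shift now [51.9 98.7  5.4] yaw -0.1 | after yaw [51.7 98.9  1.8]
```

Request:
step_arm(
  series=[
    {"travel": [10, 20, 1], "yaw": 0, "jaw": 1},
    {"travel": [10, 20, 1], "yaw": 0, "jaw": 1},
    {"travel": [10, 20, 1], "yaw": 0, "jaw": 1},
    {"travel": [10, 20, 1], "yaw": 0, "jaw": 1},
    {"travel": [10, 17, 1], "yaw": 0, "jaw": 1},
    {"travel": [0, 0, 0], "yaw": 0, "jaw": 1},
    {"travel": [0, 0, 0], "yaw": 0, "jaw": 1},
  ],
)

```text
time_s: 7.28
position: [0.5455, -0.0663, 0.0747]
orientation: [0.01, 0.805, 0.593, 0.013]
ft_force: [-0.0, -0.1, -1.4]
grip_width: 0.0268
```

```bash
python3 d.py 544.5 -66 29 73
python3 - <<'E'
from h import *
p=imaging.camera("scene"); cv2.imwrite("pics/s3.png",cv2.resize(p["image"][180:330,150:350],(800,600),interpolation=2))
E
```

```text
t 7.2833 pos [545.5 -66.3  74.7] ang 72.8 tilt 1.86 grip 26.8 q [-0.12  0.36 -0.27  0.91  0.    0.18]
tool shift now [-0.4 -2.5 45.6] yaw -0.2 | after yaw [ 0.  -1.1 45.7]
```

View pics/s3.png

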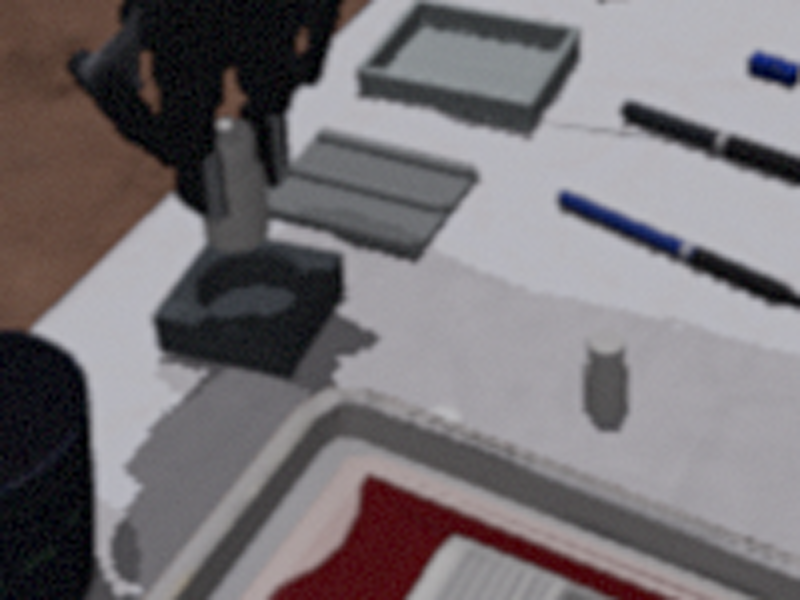

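Request:
step_arm(
  series=[
    {"travel": [0, -1, 9], "yaw": 0, "jaw": 1},
    {"travel": [0, -1, 9], "yaw": 0, "jaw": 1},
    {"travel": [0, -1, 9], "yaw": 0, "jaw": 1},
    {"travel": [0, -1, 8], "yaw": 0, "jaw": 1},
    {"travel": [0, 0, 0], "yaw": 0, "jaw": 1},
    {"travel": [0, 0, 0], "yaw": 0, "jaw": 1},
  ],
)

```text
time_s: 7.83
position: [0.5374, -0.0656, 0.0341]
orientation: [0.009, 0.805, 0.593, 0.011]
ft_force: [0.6, 0.1, -0.7]
grip_width: 0.0267
```

```bash
python3 d.py 544.5 -66 28 73
```

```text
t 7.8333 pos [537.4 -65.6  34.1] ang 72.7 tilt 1.6 grip 26.7 q [-0.12  0.39 -0.34  0.81  0.    0.18]
tool shift now [1.7 6.7 6.3] yaw -0.3 | after yaw [1.7 6.9 6.1]
```

Request:
step_arm(
  series=[
    {"travel": [1, 3.5, 0], "yaw": 0, "jaw": 1},
    {"travel": [0.5, 3, 0], "yaw": 0, "jaw": 1},
    {"travel": [0, 0, 3], "yaw": 0, "jaw": 1},
    {"travel": [0, 0, 2], "yaw": 0, "jaw": 1},
    {"travel": [0, 0, 0], "yaw": 0, "jaw": 1},
  ],
)

```text
time_s: 8.25
position: [0.5457, -0.0665, 0.0298]
orientation: [0.009, 0.805, 0.593, 0.012]
ft_force: [-0.0, 0.4, -0.7]
grip_width: 0.0266
```

```bash
python3 d.py 544.5 -66 28 73
python3 - <<'E'
from h import *
p=imaging.camera("scene"); cv2.imwrite("pics/s4.png",cv2.resize(p["image"][180:330,150:350],(800,600),interpolation=2))
E
```

```text
t 8.25 pos [545.7 -66.5  29.8] ang 72.7 tilt 1.71 grip 26.6 q [-0.12  0.4  -0.33  0.81  0.    0.18]
tool shift now [ 0.1 -1.4  1.7] yaw -0.3 | after yaw [ 0.1 -1.3  1.8]
```

View pics/s4.png

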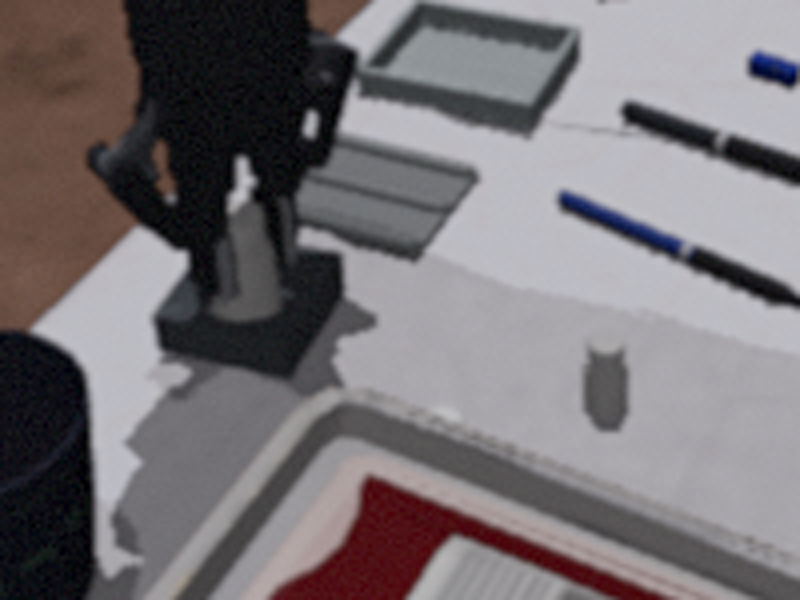

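Request:
step_arm(
  series=[
    {"travel": [0, 0, 1], "yaw": 0, "jaw": 1},
    {"travel": [0, 0, 0], "yaw": 0, "jaw": -0.2},
    {"travel": [0, 0, 0], "yaw": 0, "jaw": -0.2},
    {"travel": [0, 0, 0], "yaw": 0, "jaw": -0.2},
    {"travel": [0, 0, 0], "yaw": 0, "jaw": -0.2},
    {"travel": [0, 0, -10], "yaw": 0, "jaw": -0.2},
    {"travel": [0, 0, -20], "yaw": 0, "jaw": -0.2},
    {"travel": [0, 0, -20], "yaw": 0, "jaw": -0.2},
    {"travel": [0, 0, -20], "yaw": 0, "jaw": -0.2},
    {"travel": [0, 0, 0], "yaw": 0, "jaw": -0.2},
  ],
)

```text
time_s: 9.13
position: [0.5426, -0.0662, 0.1036]
orientation: [0.009, 0.805, 0.593, 0.011]
ft_force: [0.8, 0.3, 0.3]
grip_width: 0.0512
```

```bash
python3 d.py 396 -193.5 70 77
```

```text
t 9.1333 pos [542.6 -66.2 103.6] ang 72.7 tilt 1.6 grip 51.2 q [-0.12  0.33 -0.23  0.99  0.    0.18]
tool shift now [-165.4 -103.    29.6] yaw -4.3 | after yaw [-157.  -114.2   33.6]
```

Request:
step_arm(
  series=[
    {"travel": [0, 0, 0], "yaw": -4.3, "jaw": 0.3},
    {"travel": [-20, -14, 3], "yaw": 0, "jaw": 0.3},
    {"travel": [-20, -14, 3], "yaw": 0, "jaw": 0.3},
    {"travel": [-20, -14, 3], "yaw": 0, "jaw": 0.3},
    {"travel": [-20, -14, 3], "yaw": 0, "jaw": 0.3},
    {"travel": [-20, -14, 3], "yaw": 0, "jaw": 0.3},
    {"travel": [-20, -14, 3], "yaw": 0, "jaw": 0.3},
    {"travel": [-20, -14, 3], "yaw": 0, "jaw": 0.3},
    {"travel": [-15, -12, 3], "yaw": 0, "jaw": 0.3},
    {"travel": [0, 0, 0], "yaw": 0, "jaw": 0.3},
    {"travel": [0, 0, 0], "yaw": 0, "jaw": 0.3},
  ],
)

```text
time_s: 10.05
position: [0.3987, -0.1972, 0.08]
orientation: [0.013, 0.78, 0.625, 0.014]
ft_force: [0.8, -0.2, 0.3]
grip_width: 0.0296
```

```bash
python3 d.py 396 -193.5 30 77
python3 - <<'E'
from h import *
p=imaging.camera("scene"); W=world(p)*1000
for d in models.cut_out(p,"ointment_bottle")[:3]: P=W[d["mask"]]; print(d["conf"],np.nanmedian(P,0).round(),np.nanpercentile(P,3,axis=0).round(),np.nanpercentile(P,97,axis=0).round())
E
```

```text
t 10.05 pos [ 398.7 -197.2   80. ] ang 77.4 tilt 2.22 grip 29.6 q [-0.47  0.19 -0.5   0.85  0.02 -0.25]
tool shift now [ 2.8 -5.3 49.8] yaw 0.4 | after yaw [ 3.  -3.4 50. ]
0.75 [542. -59.  42.] [533. -74.  18.] [556. -53.  62.]
0.63 [373. -79.  22.] [366. -89.   2.] [383. -75.  38.]
0.15 [ 573. -406.   19.] [ 555. -448.    1.] [ 598. -389.   26.]
```

Request:
step_arm(
  series=[
    {"travel": [1, -2, 12], "yaw": 0, "jaw": 0.3},
    {"travel": [1, -2, 12], "yaw": 0, "jaw": 0.3},
    {"travel": [1, -1, 12], "yaw": 0, "jaw": 0.3},
    {"travel": [0, 0, 10], "yaw": 0, "jaw": 0.3},
    {"travel": [0, 0, 0], "yaw": 0, "jaw": 0.3},
    {"travel": [0, 0, 0], "yaw": 0, "jaw": 0.3},
  ],
)

```text
time_s: 10.65
position: [0.4035, -0.1906, 0.0343]
orientation: [0.016, 0.778, 0.628, 0.016]
ft_force: [1.0, 0.1, -0.3]
grip_width: 0.0299
```

```bash
python3 d.py 396 -193.5 4 77
```

```text
t 10.65 pos [ 403.5 -190.6   34.3] ang 77.8 tilt 2.57 grip 29.9 q [-0.45  0.24 -0.57  0.71  0.02 -0.24]
tool shift now [-4.6 -8.1 30. ] yaw 0.8 | after yaw [-4.6 -6.7 30.3]
```

Request:
step_arm(
  series=[
    {"travel": [-2.5, -4, 5], "yaw": 0.7, "jaw": 0.3},
    {"travel": [-2, -4, 6], "yaw": 0, "jaw": 0.3},
    {"travel": [0, 0, 6], "yaw": 0, "jaw": 0.3},
    {"travel": [0, 0, 5], "yaw": 0, "jaw": 0.3},
    {"travel": [0, 0, 0], "yaw": 0, "jaw": 0.3},
  ],
)

```text
time_s: 11.07
position: [0.3971, -0.1934, 0.0117]
orientation: [0.017, 0.782, 0.623, 0.017]
ft_force: [-0.2, 0.6, -1.3]
grip_width: 0.0299
```

```bash
python3 d.py 396 -193.5 4 77
python3 - <<'E'
from h import *
p=imaging.camera("scene"); cv2.imwrite("pics/s5.png",cv2.resize(p["image"][180:300,230:390],(800,600),interpolation=2))
E
```

```text
t 11.0667 pos [ 397.1 -193.4   11.7] ang 77.2 tilt 2.75 grip 29.9 q [-0.46  0.27 -0.62  0.64  0.02 -0.24]
tool shift now [-0.4 -1.4  7.7] yaw 0.2 | after yaw [-0.4 -1.1  7.7]
```

View pics/s5.png

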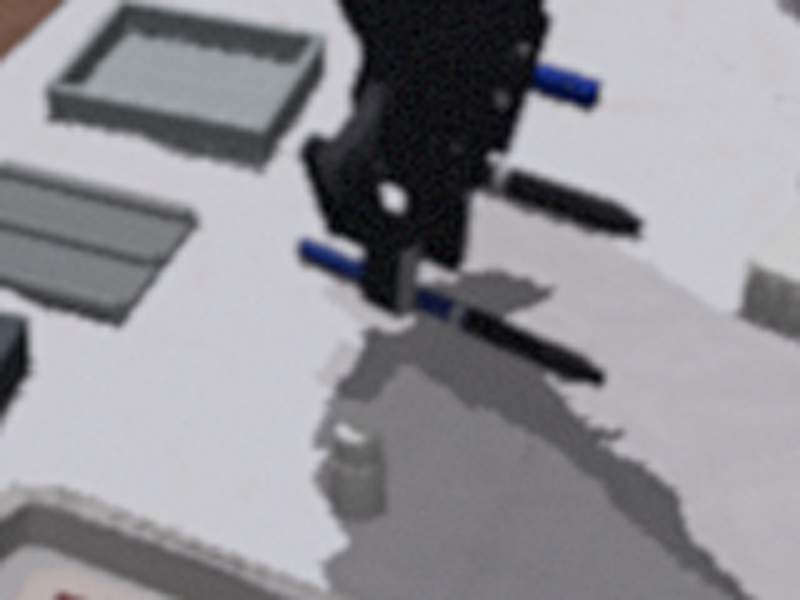

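Request:
step_arm(
  series=[
    {"travel": [0, -1, 4], "yaw": 0, "jaw": 0.3},
    {"travel": [0, 0, 3], "yaw": 0, "jaw": 0.3},
    {"travel": [0, 0, 0], "yaw": 0, "jaw": 0.3},
    {"travel": [0, 0, 0], "yaw": 0, "jaw": 1},
    {"travel": [0, 0, 0], "yaw": 0, "jaw": 1},
    {"travel": [0, 0, 0], "yaw": 0, "jaw": 1},
    {"travel": [0, 0, 0], "yaw": 0, "jaw": 1},
    {"travel": [0, 0, 0], "yaw": 0, "jaw": 1},
  ],
)

```text
time_s: 11.78
position: [0.3972, -0.1937, 0.0051]
orientation: [0.018, 0.782, 0.623, 0.017]
ft_force: [0.1, -1.1, 0.1]
grip_width: 0.0078
```

```bash
python3 d.py 396 -193.5 4 77
```

```text
t 11.7833 pos [ 397.2 -193.7    5.1] ang 77.1 tilt 2.83 grip 7.8 q [-0.47  0.28 -0.63  0.62  0.02 -0.24]
tool shift now [-0.1 -1.3  1. ] yaw 0.1 | after yaw [-0.1 -1.2  1.1]
```

Request:
step_arm(
  series=[
    {"travel": [0, 0, -8], "yaw": 0, "jaw": 1},
    {"travel": [0, 0, -12], "yaw": 0, "jaw": 1},
    {"travel": [0, 0, -12], "yaw": 0, "jaw": 1},
    {"travel": [0, 0, -12], "yaw": 0, "jaw": 1},
    {"travel": [0, 0, 0], "yaw": -7.1, "jaw": 1},
    {"travel": [0, 0, 0], "yaw": -7.1, "jaw": 1},
    {"travel": [0, 0, 0], "yaw": 0, "jaw": 1},
  ],
)

```text
time_s: 12.37
position: [0.395, -0.1934, 0.0544]
orientation: [0.02, 0.695, 0.718, 0.015]
ft_force: [-0.4, 0.4, -0.6]
grip_width: 0.0076
```

```bash
python3 d.py 557 -155.5 45 91.5
```

```text
t 12.3667 pos [ 395.  -193.4   54.4] ang 91.8 tilt 2.87 grip 7.6 q [-0.47  0.2  -0.56  0.76  0.02 -0.5 ]
tool shift now [ 32.8 162.5  17.2] yaw 0.3 | after yaw [ 33.7 163.    9.4]
```

Request:
step_arm(
  series=[
    {"travel": [4, 20, 0], "yaw": 0, "jaw": 1},
    {"travel": [4, 20, 1], "yaw": 0, "jaw": 1},
    {"travel": [4, 20, 1], "yaw": 0, "jaw": 1},
    {"travel": [4, 20, 1], "yaw": 0, "jaw": 1},
    {"travel": [4, 20, 1], "yaw": 0, "jaw": 1},
    {"travel": [4, 20, 1], "yaw": 0, "jaw": 1},
    {"travel": [4, 20, 1], "yaw": 0, "jaw": 1},
    {"travel": [4, 18, 1], "yaw": 0, "jaw": 1},
    {"travel": [0, 0, 0], "yaw": 0, "jaw": 1},
    {"travel": [0, 0, 0], "yaw": 0, "jaw": 1},
  ],
)

```text
time_s: 13.2
position: [0.5583, -0.1563, 0.0578]
orientation: [0.02, 0.711, 0.703, 0.015]
ft_force: [-0.5, -0.9, -0.9]
grip_width: 0.0074
```

```bash
python3 d.py 557 -155.5 25 91.5
```

```text
t 13.2 pos [ 558.3 -156.3   57.8] ang 89.4 tilt 2.86 grip 7.4 q [-0.28  0.41 -0.24  0.88  0.01 -0.27]
tool shift now [ 1.  -3.  32.7] yaw -2.1 | after yaw [ 0.9 -1.3 32.8]
```

Request:
step_arm(
  series=[
    {"travel": [1, 0, 8], "yaw": -2, "jaw": 1},
    {"travel": [0, 0, 8], "yaw": 0, "jaw": 1},
    {"travel": [0, 0, 8], "yaw": 0, "jaw": 1},
    {"travel": [0, 0, 7], "yaw": 0, "jaw": 1},
    {"travel": [0, 0, 0], "yaw": 0, "jaw": 1},
    {"travel": [0, 0, 0], "yaw": 0, "jaw": 1},
  ],
)

```text
time_s: 13.7
position: [0.5567, -0.1559, 0.0248]
orientation: [0.019, 0.703, 0.711, 0.014]
ft_force: [0.4, 0.1, 0.0]
grip_width: 0.0079
```

```bash
python3 d.py 557 -155.5 12.5 91.5
python3 - <<'E'
from h import *
p=imaging.camera("scene"); cv2.imwrite("pics/s6.png",cv2.resize(p["image"][180:270,190:310],(800,600),interpolation=2))
E
```

```text
t 13.7 pos [ 556.7 -155.9   24.8] ang 90.7 tilt 2.71 grip 7.9 q [-0.28  0.44 -0.28  0.8   0.01 -0.29]
tool shift now [ 0.5 -0.2 12.3] yaw -0.8 | after yaw [ 0.4  0.3 12.3]
```

View pics/s6.png

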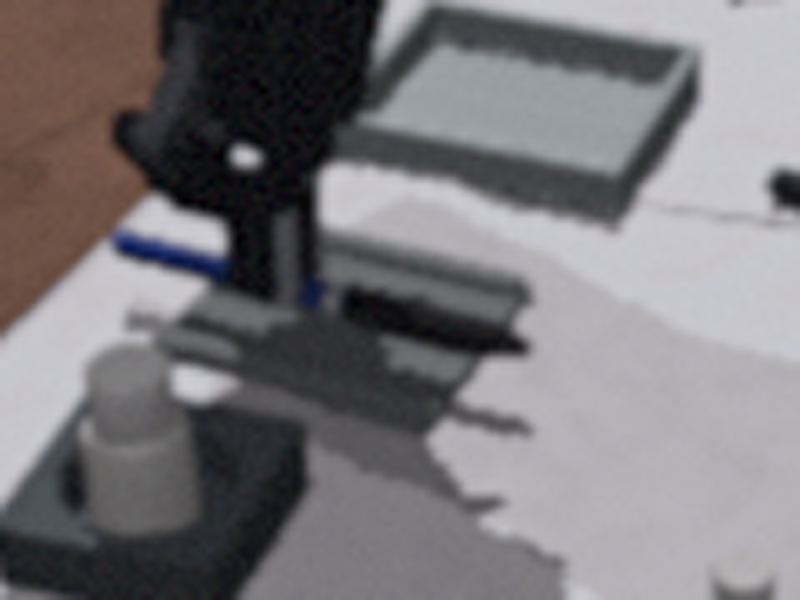

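Bottle is upright in the well, and the pen hangs above the near channel. I'll lower it and release it with a small opening.

Request:
step_arm(
  series=[
    {"travel": [0.5, 0, 5], "yaw": -0.8, "jaw": 1},
    {"travel": [0, 0, 4], "yaw": 0, "jaw": 1},
    {"travel": [0, 0, 2.5], "yaw": 0, "jaw": 1},
    {"travel": [0, 0, 0], "yaw": 0, "jaw": 1},
    {"travel": [0, 0, 0], "yaw": 0, "jaw": 0.55},
    {"travel": [0, 0, 0], "yaw": 0, "jaw": 0.55},
    {"travel": [0, 0, 0], "yaw": 0, "jaw": 0.55},
    {"travel": [0, 0, -5], "yaw": 0, "jaw": 0.55},
    {"travel": [0, 0, -10], "yaw": 0, "jaw": 0.55},
    {"travel": [0, 0, -15], "yaw": 0, "jaw": 0.55},
    {"travel": [0, 0, -15], "yaw": 0, "jaw": 0.3},
    {"travel": [0, 0, -15], "yaw": 0, "jaw": 0.3},
    {"travel": [0, 0, 0], "yaw": 0, "jaw": 0.3},
  ],
)

```text
time_s: 14.83
position: [0.5544, -0.1553, 0.0787]
orientation: [0.019, 0.697, 0.716, 0.014]
ft_force: [0.6, -0.5, -0.2]
grip_width: 0.0297
```

```bash
python3 d.py 404 -283.3 60 81
```

```text
t 14.8333 pos [ 554.4 -155.3   78.7] ang 91.5 tilt 2.78 grip 29.7 q [-0.28  0.38 -0.22  0.92  0.01 -0.3 ]
tool shift now [-123.9 -154.5   12.3] yaw 10.5 | after yaw [-150.  -128.5   18.7]
```

Request:
step_arm(
  series=[
    {"travel": [0, 0, 0], "yaw": 5.3, "jaw": 0.3},
    {"travel": [0, 0, 0], "yaw": 5.2, "jaw": 0.3},
    {"travel": [-18, -16, 1], "yaw": 0, "jaw": 0.3},
    {"travel": [-18, -16, 1], "yaw": 0, "jaw": 0.3},
    {"travel": [-18, -16, 1], "yaw": 0, "jaw": 0.3},
    {"travel": [-18, -16, 1], "yaw": 0, "jaw": 0.3},
    {"travel": [-18, -16, 1], "yaw": 0, "jaw": 0.3},
    {"travel": [-18, -16, 1], "yaw": 0, "jaw": 0.3},
    {"travel": [-18, -16, 1], "yaw": 0, "jaw": 0.3},
    {"travel": [-18, -14, 1], "yaw": 0, "jaw": 0.3},
    {"travel": [0, 0, 0], "yaw": 0, "jaw": 0.3},
    {"travel": [0, 0, 0], "yaw": 0, "jaw": 0.3},
  ],
)

```text
time_s: 15.83
position: [0.4039, -0.2814, 0.0687]
orientation: [0.023, 0.762, 0.647, 0.019]
ft_force: [0.2, 0.3, 0.0]
grip_width: 0.0299
```

```bash
python3 d.py 404 -283.5 35 81
python3 - <<'E'
from h import *
p=imaging.camera("scene"); W=world(p)*1000
for q in("ball_pen","marker_pen"):
  for d in models.cut_out(p,q)[:2]:
    P=W[d["mask"]];P=P[~np.isnan(P[:,0])]; r=cv2.minAreaRect(P[:,:2].astype(np.float32)); print(q,d["conf"],np.round(r[0]),np.round(r[1]),r[2],np.median(P,0).round(),np.percentile(P[:,2],[5,95]))
E
```

```text
t 15.8333 pos [ 403.9 -281.4   68.7] ang 80.6 tilt 3.42 grip 29.9 q [-0.62  0.26 -0.43  0.82  0.03 -0.46]
tool shift now [-2.  -1.5 33.7] yaw -0.4 | after yaw [-2.1  0.5 33.7]
ball_pen 0.56 [ 542. -163.] [132.  32.] 4.667026519775391 [ 525. -154.   15.] [ 6.39626239 17.9238884 ]
ball_pen 0.36 [ 501. -412.] [27. 11.] 58.22077941894531 [ 500. -415.    9.] [ 5.64456998 12.05005646]
```

Request:
step_arm(
  series=[
    {"travel": [-1, 0, 9], "yaw": 0, "jaw": 0.3},
    {"travel": [-1, 0, 9], "yaw": 0, "jaw": 0.3},
    {"travel": [0, 0, 9], "yaw": 0, "jaw": 0.3},
    {"travel": [0, 0, 9], "yaw": 0, "jaw": 0.3},
    {"travel": [0, 0, 0], "yaw": 0, "jaw": 0.3},
    {"travel": [0, 0, 0], "yaw": 0, "jaw": 0.3},
  ],
)

```text
time_s: 16.48
position: [0.41, -0.2807, 0.0284]
orientation: [0.023, 0.759, 0.65, 0.02]
ft_force: [0.9, -0.4, -0.6]
grip_width: 0.0298
```

```bash
python3 d.py 404 -283.5 4.5 81
```

```text
t 16.4833 pos [ 410.  -280.7   28.4] ang 81.1 tilt 3.45 grip 29.8 q [-0.62  0.32 -0.48  0.72  0.03 -0.46]
tool shift now [-3.7 -7.  23.5] yaw 0.1 | after yaw [-3.8 -5.5 23.9]
```

Request:
step_arm(
  series=[
    {"travel": [-2, -4, 3], "yaw": 0, "jaw": 0.3},
    {"travel": [-2, -3, 5], "yaw": 0, "jaw": 0.3},
    {"travel": [0, 0, 5], "yaw": 0, "jaw": 0.3},
    {"travel": [0, 0, 4], "yaw": 0, "jaw": 0.3},
    {"travel": [0, 0, 0], "yaw": 0, "jaw": 0.3},
  ],
)

```text
time_s: 16.9
position: [0.4033, -0.2836, 0.0093]
orientation: [0.023, 0.759, 0.65, 0.02]
ft_force: [-0.9, -0.3, 0.5]
grip_width: 0.0297
```

```bash
python3 d.py 404 -283.5 4.5 81
python3 - <<'E'
from h import *
p=imaging.camera("scene"); cv2.imwrite("pics/s7.png",cv2.resize(p["image"][170:275,200:340],(800,600),interpolation=2))
E
```

```text
t 16.9 pos [ 403.3 -283.6    9.3] ang 81.2 tilt 3.46 grip 29.7 q [-0.63  0.34 -0.51  0.67  0.03 -0.48]
tool shift now [0.2 0.4 4.9] yaw 0.2 | after yaw [0.2 0.6 4.8]
```

View pics/s7.png

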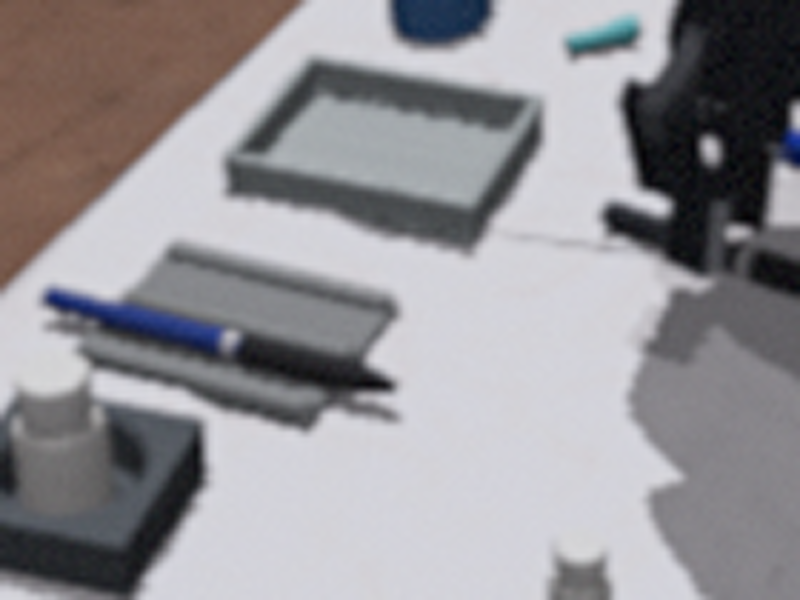

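Request:
step_arm(
  series=[
    {"travel": [0, 0, 3], "yaw": 0, "jaw": 0.3},
    {"travel": [0, 0, 2], "yaw": 0, "jaw": 0.3},
    {"travel": [0, 0, 0], "yaw": 0, "jaw": 0.3},
    {"travel": [0, 0, 0], "yaw": 0, "jaw": 1},
    {"travel": [0, 0, 0], "yaw": 0, "jaw": 1},
    {"travel": [0, 0, 0], "yaw": 0, "jaw": 1},
    {"travel": [0, 0, 0], "yaw": 0, "jaw": 1},
    {"travel": [0, 0, 0], "yaw": 0, "jaw": 1},
  ],
)

```text
time_s: 17.62
position: [0.4045, -0.2842, 0.0052]
orientation: [0.024, 0.759, 0.65, 0.02]
ft_force: [-0.6, -0.1, -0.1]
grip_width: 0.0075
```

```bash
python3 d.py 404 -283.5 4.5 81
python3 - <<'E'
from h import *
p=imaging.camera("top"); W=world(p)*1000
cv2.imwrite("pics/t2.png",cv2.resize(p["image"][140:230,180:300],(800,600),interpolation=2))
for d in models.cut_out(p,"ball_pen")[:1]:
    P=W[d["mask"]];P=P[~np.isnan(P[:,0])];c=P.mean(0); k=(P[:,2]>4);P=P[k]; r=cv2.minAreaRect(P[:,:2].astype(np.float32)); print(d["conf"],np.round(r[0]),np.round(r[1]),r[2])
    for a in range(475,620,15):
        k=abs(P[:,0]-a)<8
        if k.any(): print(a,k.sum(),np.median(P[k],0).round(1),np.percentile(P[k,2],80).round(1))
V=W.reshape(-1,3)
for a in range(500,600,20):  # cross profile
    print(a,[(y,round(float(np.nanmedian(V[(abs(V[:,0]-a)<10)&(abs(V[:,1]-y)<2),2])),0)) for y in range(-212,-130,4)])
E
```

```text
t 17.6167 pos [ 404.5 -284.2    5.2] ang 81.2 tilt 3.57 grip 7.5 q [-0.63  0.34 -0.52  0.65  0.03 -0.47]
tool shift now [ 0.6 -0.7  0.6] yaw 0.2 | after yaw [ 0.6 -0.6  0.7]
0.73 [ 543. -156.] [129.  11.] 1.0567611455917358
475 7 [ 480.7 -157.1   16.1] 18.3
490 34 [ 491.2 -157.4   17. ] 18.2
505 43 [ 505.9 -157.5   15.8] 18.3
520 40 [ 519.9 -155.8   17. ] 18.3
535 40 [ 534.8 -156.    16.4] 17.4
550 34 [ 549.4 -156.1   15.9] 17.6
565 31 [ 564.3 -154.4   16.6] 18.0
580 37 [ 580.3 -154.6   15.9] 17.0
595 38 [ 595.2 -154.8   15.4] 17.4
610 10 [ 605.1 -153.9   16.9] 17.5
500 [(-212, 2.0), (-208, 10.0), (-204, 8.0), (-200, 6.0), (-196, 6.0), (-192, 6.0), (-188, 6.0), (-184, 6.0), (-180, 5.0), (-176, 9.0), (-172, 10.0), (-168, 6.0), (-164, 5.0), (-160, 16.0), (-156, 18.0), (-152, 16.0), (-148, 6.0), (-144, 8.0), (-140, 10.0), (-136, 7.0), (-132, 1.0)]
520 [(-212, 1.0), (-208, 10.0), (-204, 11.0), (-200, 8.0), (-196, 6.0), (-192, 7.0), (-188, 6.0), (-184, 7.0), (-180, 6.0), (-176, 10.0), (-172, 11.0), (-168, 9.0), (-164, 6.0), (-160, 14.0), (-156, 18.0), (-152, 16.0), (-148, 6.0), (-144, 10.
[... 199 characters left out ...]
8, 8.0), (-164, 6.0), (-160, 13.0), (-156, 17.0), (-152, 16.0), (-148, 6.0), (-144, 8.0), (-140, 11.0), (-136, 10.0), (-132, 4.0)]
560 [(-212, 3.0), (-208, 7.0), (-204, 12.0), (-200, 9.0), (-196, 6.0), (-192, 7.0), (-188, 6.0), (-184, 7.0), (-180, 6.0), (-176, 7.0), (-172, 11.0), (-168, 8.0), (-164, 6.0), (-160, 8.0), (-156, 17.0), (-152, 16.0), (-148, 7.0), (-144, 9.0), (-140, 11.0), (-136, 10.0), (-132, 3.0)]
580 [(-212, 2.0), (-208, 8.0), (-204, 11.0), (-200, 9.0), (-196, 6.0), (-192, 6.0), (-188, 6.0), (-184, 6.0), (-180, 6.0), (-176, 7.0), (-172, 11.0), (-168, 10.0), (-164, 6.0), (-160, 10.0), (-156, 16.0), (-152, 16.0), (-148, 6.0), (-144, 7.0), (-140, 10.0), (-136, 10.0), (-132, 4.0)]
```

View pics/t2.png

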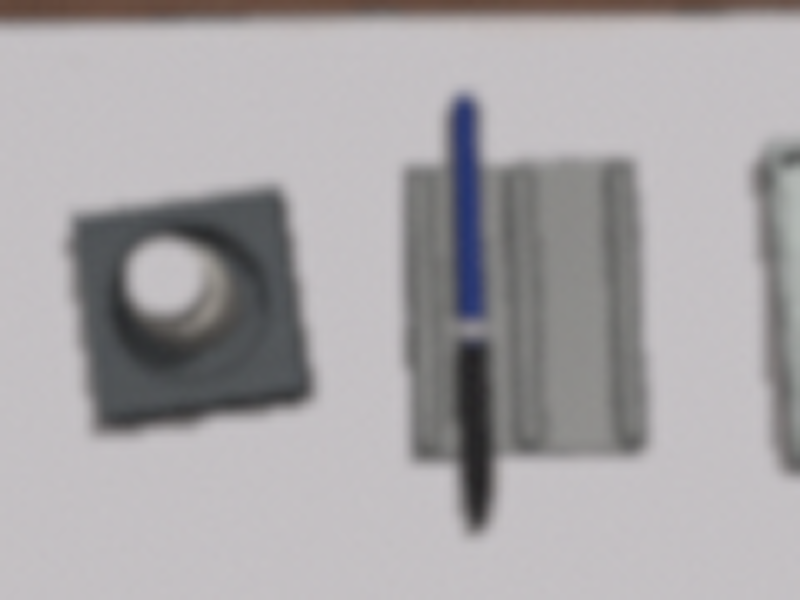

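Request:
step_arm(
  series=[
    {"travel": [0, 0, -8], "yaw": 0, "jaw": 1},
    {"travel": [0, 0, -12], "yaw": 0, "jaw": 1},
    {"travel": [0, 0, -12], "yaw": 0, "jaw": 1},
    {"travel": [0, 0, -14], "yaw": 0, "jaw": 1},
    {"travel": [0, 0, 0], "yaw": -5.5, "jaw": 1},
    {"travel": [0, 0, 0], "yaw": -5.5, "jaw": 1},
    {"travel": [0, 0, 0], "yaw": 0, "jaw": 1},
  ],
)

```text
time_s: 18.3
position: [0.4013, -0.2836, 0.0562]
orientation: [0.026, 0.691, 0.723, 0.017]
ft_force: [-0.8, 0.6, -0.9]
grip_width: 0.008
```

```bash
python3 d.py 560 -187.5 55 91.5
```

```text
t 18.3 pos [ 401.3 -283.6   56.2] ang 92.6 tilt 3.56 grip 8.0 q [-0.63  0.27 -0.46  0.79  0.03 -0.68]
tool shift now [ 88.9 162.6   9.9] yaw 1.1 | after yaw [ 91.9 161.2   1.2]
```

Request:
step_arm(
  series=[
    {"travel": [11, 20, 0], "yaw": 0, "jaw": 1},
    {"travel": [11, 20, 1], "yaw": 0, "jaw": 1},
    {"travel": [11, 20, 1], "yaw": 0, "jaw": 1},
    {"travel": [11, 20, 1], "yaw": 0, "jaw": 1},
    {"travel": [11, 20, 1], "yaw": 0, "jaw": 1},
    {"travel": [11, 20, 1], "yaw": 0, "jaw": 1},
    {"travel": [11, 20, 1], "yaw": 0, "jaw": 1},
    {"travel": [11, 20, 1], "yaw": 0, "jaw": 1},
    {"travel": [0, 0, 0], "yaw": 0, "jaw": 1},
    {"travel": [0, 0, 0], "yaw": 0, "jaw": 1},
  ],
)

```text
time_s: 19.13
position: [0.5645, -0.1859, 0.0607]
orientation: [0.026, 0.703, 0.71, 0.018]
ft_force: [0.2, 0.4, -1.0]
grip_width: 0.0074
```

```bash
python3 d.py 560 -187.5 25 91.5
```

```text
t 19.1333 pos [ 564.5 -185.9   60.7] ang 90.6 tilt 3.59 grip 7.4 q [-0.32  0.42 -0.21  0.88  0.01 -0.33]
tool shift now [-1.1 -6.7 35.4] yaw -0.9 | after yaw [-1.5 -4.5 35.7]
```

Request:
step_arm(
  series=[
    {"travel": [-1, -2, 8], "yaw": -0.9, "jaw": 1},
    {"travel": [0, -2, 9], "yaw": 0, "jaw": 1},
    {"travel": [0, -1, 9], "yaw": 0, "jaw": 1},
    {"travel": [0, 0, 8], "yaw": 0, "jaw": 1},
    {"travel": [0, 0, 0], "yaw": 0, "jaw": 1},
    {"travel": [0, 0, 0], "yaw": 0, "jaw": 1},
  ],
)

```text
time_s: 19.63
position: [0.5568, -0.1891, 0.022]
orientation: [0.024, 0.699, 0.714, 0.016]
ft_force: [-0.1, 0.0, -0.1]
grip_width: 0.0074
```

```bash
python3 d.py 560 -187.5 12.5 91.5
```

```text
t 19.6333 pos [ 556.8 -189.1   22. ] ang 91.2 tilt 3.36 grip 7.4 q [-0.33  0.45 -0.27  0.79  0.01 -0.35]
tool shift now [1.6 2.7 9.6] yaw -0.3 | after yaw [1.5 3.3 9.5]
```

Request:
step_arm(
  series=[
    {"travel": [1.5, 2, 0], "yaw": 0, "jaw": 1},
    {"travel": [0, 0, 5], "yaw": 0, "jaw": 1},
    {"travel": [0, 0, 3.5], "yaw": 0, "jaw": 1},
    {"travel": [0, 0, 0], "yaw": 0, "jaw": 1},
  ],
)

```text
time_s: 19.97
position: [0.5593, -0.1881, 0.0131]
orientation: [0.025, 0.7, 0.714, 0.016]
ft_force: [-0.4, 0.6, -0.2]
grip_width: 0.0076
```

```bash
python3 d.py 560 -187.5 12.5 91.5
```

```text
t 19.9667 pos [ 559.3 -188.1   13.1] ang 91.1 tilt 3.38 grip 7.6 q [-0.33  0.46 -0.28  0.77  0.01 -0.35]
tool shift now [0.6 0.7 0.7] yaw -0.4 | after yaw [0.6 0.7 0.6]
```

Request:
step_arm(
  series=[
    {"travel": [0, 0, 0], "yaw": 0, "jaw": 0.6},
    {"travel": [0, 0, 0], "yaw": 0, "jaw": 0.6},
    {"travel": [0, 0, 0], "yaw": 0, "jaw": 0.6},
    {"travel": [0, 0, -5], "yaw": 0, "jaw": 0.6},
    {"travel": [0, 0, -10], "yaw": 0, "jaw": 0.6},
    {"travel": [0, 0, -15], "yaw": 0, "jaw": 0.6},
    {"travel": [0, 0, -15], "yaw": 0, "jaw": 0.3},
    {"travel": [0, 0, -15], "yaw": 0, "jaw": 0.3},
    {"travel": [0, 0, 0], "yaw": 5, "jaw": 0.3},
    {"travel": [0, 0, 0], "yaw": 5, "jaw": 0.3},
    {"travel": [0, 0, 0], "yaw": 0, "jaw": 0.3},
  ],
)

```text
time_s: 20.88
position: [0.5569, -0.1876, 0.083]
orientation: [0.025, 0.761, 0.648, 0.02]
ft_force: [0.4, -0.4, -0.5]
grip_width: 0.0299
```

```bash
python3 d.py 387 -362 65 81.5
```

```text
t 20.8833 pos [ 556.9 -187.6   83. ] ang 80.8 tilt 3.67 grip 29.9 q [-0.33  0.39 -0.2   0.92  0.01 -0.17]
tool shift now [-199.4 -140.5    9.4] yaw -0.7 | after yaw [-197.6 -142.2   18. ]
```

Request:
step_arm(
  series=[
    {"travel": [-20, -14, 1], "yaw": 0, "jaw": 0.3},
    {"travel": [-20, -14, 1], "yaw": 0, "jaw": 0.3},
    {"travel": [-20, -14, 1], "yaw": 0, "jaw": 0.3},
    {"travel": [-20, -14, 1], "yaw": 0, "jaw": 0.3},
    {"travel": [-20, -14, 1], "yaw": 0, "jaw": 0.3},
    {"travel": [-20, -14, 1], "yaw": 0, "jaw": 0.3},
    {"travel": [-20, -14, 1], "yaw": 0, "jaw": 0.3},
    {"travel": [-20, -14, 1], "yaw": 0, "jaw": 0.3},
    {"travel": [-20, -14, 1], "yaw": 0, "jaw": 0.3},
    {"travel": [-18, -14, 1], "yaw": 0, "jaw": 0.3},
    {"travel": [0, 0, 0], "yaw": 0, "jaw": 0.3},
    {"travel": [0, 0, 0], "yaw": 0, "jaw": 0.3},
  ],
)

```text
time_s: 21.88
position: [0.3856, -0.3707, 0.0718]
orientation: [0.03, 0.749, 0.662, 0.021]
ft_force: [-0.6, 0.3, 0.5]
grip_width: 0.0295
```

```bash
python3 d.py 387 -362 25 81.5
python3 - <<'E'
from h import *
p=imaging.camera("top"); W=world(p)*1000
cv2.imwrite("pics/t3.png",cv2.resize(p["image"][140:260,180:340],(800,600),interpolation=2))
for q in ("marker_pen","ball_pen"):
  for d in models.cut_out(p,q)[:1]:
    P=W[d["mask"]];P=P[P[:,2]>4]; r=cv2.minAreaRect(P[:,:2].astype(np.float32)); print(q,d["conf"],np.round(r[0]),np.round(r[1]),r[2],np.percentile(P[:,2],[50,95]))
V=W.reshape(-1,3); P=V[(abs(V[:,0]-545)<30)&(abs(V[:,1]+66)<30)&(V[:,2]>50)]; print("bottle cap",P.mean(0),np.ptp(P,0))
E
```

```text
t 21.8833 pos [ 385.6 -370.7   71.8] ang 83.0 tilt 4.22 grip 29.5 q [-0.79  0.32 -0.34  0.85  0.04 -0.66]
tool shift now [ 9.1 -3.1 46.7] yaw 1.5 | after yaw [ 8.8  0.1 46.8]
marker_pen 0.92 [ 543. -187.] [119.  14.] 1.7048062086105347 [18.8266103 21.6161152]
ball_pen 0.61 [ 540. -156.] [131.  11.] 0.8847993016242981 [16.13035414 19.24657489]
bottle cap [545.57442664 -66.96877896  60.22663726] [23.96481149 23.54624489 13.76276901]
```

View pics/t3.png

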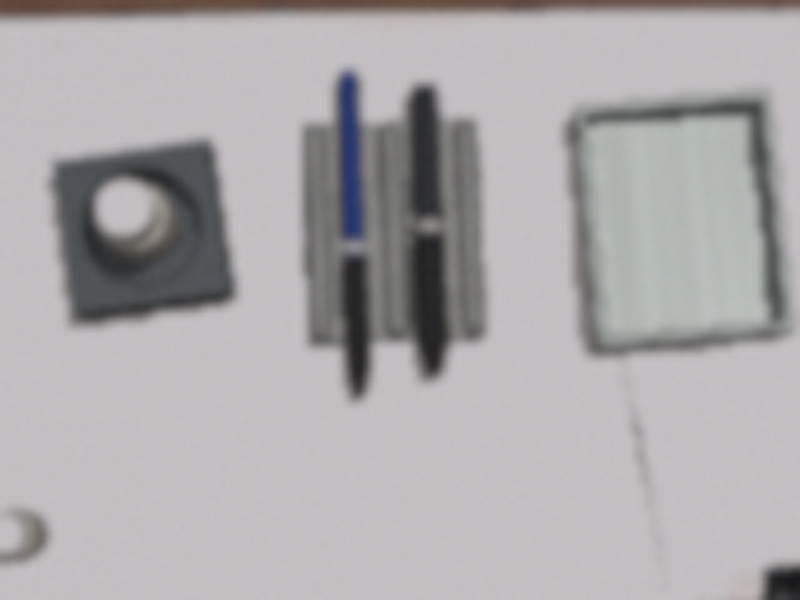

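Both pens lie in the two channels, at (352,235) and (427,230) in the crop. The bottle is centred in the well. Next is the clamp.

Request:
step_arm(
  series=[
    {"travel": [4, 0, 10], "yaw": 1.5, "jaw": 0.3},
    {"travel": [4, -1, 12], "yaw": 0, "jaw": 0.3},
    {"travel": [0, -1, 12], "yaw": 0, "jaw": 0.3},
    {"travel": [0, -1, 10], "yaw": 0, "jaw": 0.3},
    {"travel": [0, 0, 0], "yaw": 0, "jaw": 0.3},
    {"travel": [0, 0, 0], "yaw": 0, "jaw": 0.3},
  ],
)

```text
time_s: 22.53
position: [0.3934, -0.3581, 0.0278]
orientation: [0.031, 0.753, 0.656, 0.022]
ft_force: [0.0, -0.2, 0.0]
grip_width: 0.03
```

```bash
python3 d.py 387 -362 5 81.5
```

```text
t 22.5333 pos [ 393.4 -358.1   27.8] ang 82.1 tilt 4.41 grip 30.0 q [-0.76  0.36 -0.41  0.73  0.04 -0.62]
tool shift now [-4.5 -7.5 22.4] yaw 0.6 | after yaw [-4.8 -5.7 22.8]
```

Request:
step_arm(
  series=[
    {"travel": [-2.5, -4, 2], "yaw": 0.5, "jaw": 0.3},
    {"travel": [-2, -3.5, 5], "yaw": 0, "jaw": 0.3},
    {"travel": [0, 0, 5], "yaw": 0, "jaw": 0.3},
    {"travel": [0, 0, 5], "yaw": 0, "jaw": 0.3},
    {"travel": [0, 0, 0], "yaw": 0, "jaw": 0.3},
  ],
)

```text
time_s: 22.95
position: [0.3878, -0.3622, 0.0109]
orientation: [0.033, 0.756, 0.654, 0.023]
ft_force: [-0.2, 1.3, -0.6]
grip_width: 0.0297
```

```bash
python3 d.py 387 -362 5 81.5
python3 - <<'E'
from h import *
p=imaging.camera("scene"); cv2.imwrite("pics/s8.png",cv2.resize(p["image"][150:240,280:400],(800,600),interpolation=2))
E
```

```text
t 22.95 pos [ 387.8 -362.2   10.9] ang 81.7 tilt 4.56 grip 29.7 q [-0.77  0.38 -0.44  0.68  0.04 -0.63]
tool shift now [ 0.2 -1.3  5.8] yaw 0.2 | after yaw [ 0.1 -0.8  5.9]
```

View pics/s8.png

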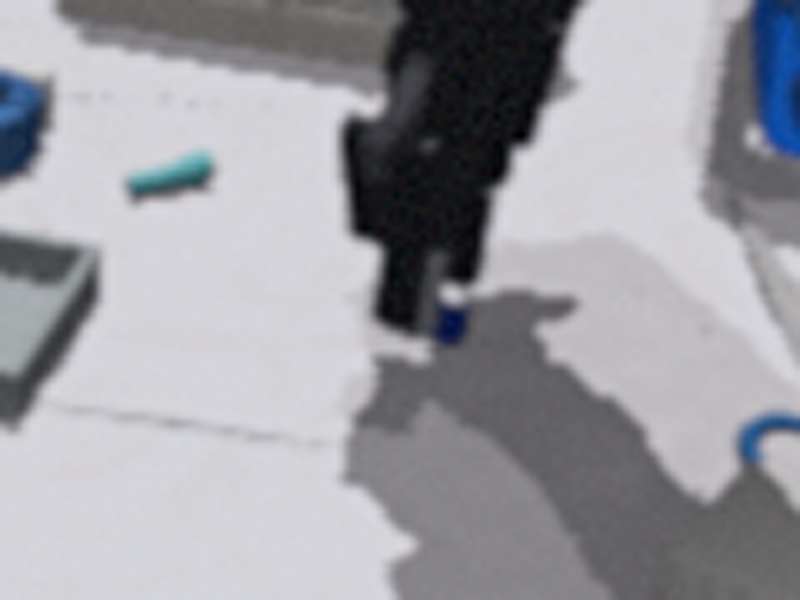

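Request:
step_arm(
  series=[
    {"travel": [0, -1, 3], "yaw": 0, "jaw": 0.3},
    {"travel": [0, 0, 2], "yaw": 0, "jaw": 0.3},
    {"travel": [0, 0, 0], "yaw": 0, "jaw": 0.3},
    {"travel": [0, 0, 0], "yaw": 0, "jaw": 1},
    {"travel": [0, 0, 0], "yaw": 0, "jaw": 1},
    {"travel": [0, 0, 0], "yaw": 0, "jaw": 1},
    {"travel": [0, 0, 0], "yaw": 0, "jaw": 1},
    {"travel": [0, 0, -8], "yaw": 0, "jaw": 1},
    {"travel": [0, 0, -14], "yaw": 0, "jaw": 1},
    {"travel": [0, 0, -14], "yaw": 0, "jaw": 1},
    {"travel": [0, 0, -14], "yaw": 0, "jaw": 1},
    {"travel": [0, 0, -10], "yaw": 0, "jaw": 1},
    {"travel": [0, 0, 0], "yaw": 0, "jaw": 1},
  ],
)

```text
time_s: 24.08
position: [0.3821, -0.3609, 0.0705]
orientation: [0.032, 0.756, 0.654, 0.023]
ft_force: [0.4, -0.3, 0.4]
grip_width: 0.0099
```

```bash
python3 d.py 545 -282 65 81.5
```

```text
t 24.0833 pos [ 382.1 -360.9   70.5] ang 81.7 tilt 4.55 grip 9.9 q [-0.78  0.3  -0.37  0.83  0.04 -0.63]
tool shift now [101.6 149.   16.5] yaw 0.2 | after yaw [102.1 149.4   5.5]
```

Request:
step_arm(
  series=[
    {"travel": [11, 17, 1], "yaw": 0, "jaw": 1},
    {"travel": [11, 17, 1], "yaw": 0, "jaw": 1},
    {"travel": [11, 17, 1], "yaw": 0, "jaw": 1},
    {"travel": [11, 17, 1], "yaw": 0, "jaw": 1},
    {"travel": [11, 17, 1], "yaw": 0, "jaw": 1},
    {"travel": [11, 16, 1], "yaw": 0, "jaw": 1},
    {"travel": [11, 15, 1], "yaw": 0, "jaw": 1},
    {"travel": [10, 13, 1], "yaw": 0, "jaw": 1},
    {"travel": [0, 0, 0], "yaw": 0, "jaw": 1},
    {"travel": [0, 0, 0], "yaw": 0, "jaw": 1},
  ],
)

```text
time_s: 24.92
position: [0.5283, -0.2907, 0.072]
orientation: [0.033, 0.756, 0.653, 0.023]
ft_force: [-1.1, -0.1, -1.3]
grip_width: 0.0098
```

```bash
python3 d.py 525 -292 16 81.5
```

```text
t 24.9167 pos [ 528.3 -290.7   72. ] ang 81.6 tilt 4.62 grip 9.8 q [-0.51  0.41 -0.19  0.89  0.02 -0.37]
tool shift now [-1.3 -7.6 55.6] yaw 0.1 | after yaw [-1.8 -3.1 56. ]
```

Request:
step_arm(
  series=[
    {"travel": [0, -1, 12], "yaw": 0, "jaw": 1},
    {"travel": [0, -1, 12], "yaw": 0, "jaw": 1},
    {"travel": [0, -1, 12], "yaw": 0, "jaw": 1},
    {"travel": [0, 0, 8], "yaw": 0, "jaw": 1},
    {"travel": [0, 0, 5], "yaw": 0, "jaw": 1},
    {"travel": [0, 0, 0], "yaw": 0, "jaw": 1},
  ],
)

```text
time_s: 25.42
position: [0.5257, -0.2928, 0.0208]
orientation: [0.033, 0.757, 0.652, 0.022]
ft_force: [0.2, 0.8, 0.7]
grip_width: 0.0096
```

```bash
python3 d.py 525 -292 12 81.5
```

```text
t 25.4167 pos [ 525.7 -292.8   20.8] ang 81.5 tilt 4.55 grip 9.6 q [-0.52  0.46 -0.26  0.77  0.02 -0.37]
tool shift now [ 0.8 -1.5  8.7] yaw -0.0 | after yaw [ 0.7 -0.8  8.8]
```

Request:
step_arm(
  series=[
    {"travel": [0, 0, 4], "yaw": 0, "jaw": 1},
    {"travel": [0, 0, 4], "yaw": 0, "jaw": 1},
    {"travel": [0, 0, 0], "yaw": 0, "jaw": 0.45},
    {"travel": [0, 0, 0], "yaw": 0, "jaw": 0.45},
    {"travel": [0, 0, 0], "yaw": 0, "jaw": 0.45},
    {"travel": [0, 0, -8], "yaw": 0, "jaw": 0.45},
    {"travel": [0, 0, -15], "yaw": 0, "jaw": 0.45},
    {"travel": [0, 0, -15], "yaw": 0, "jaw": 0.45},
    {"travel": [0, 0, -15], "yaw": 0, "jaw": 0.3},
    {"travel": [0, 0, -15], "yaw": -6.8, "jaw": 0.3},
    {"travel": [0, 0, 0], "yaw": -6.8, "jaw": 0.3},
    {"travel": [0, 0, 0], "yaw": -6.8, "jaw": 0.3},
    {"travel": [0, 0, 0], "yaw": -6.8, "jaw": 0.3},
    {"travel": [0, 0, 0], "yaw": -6.8, "jaw": 0.3},
    {"travel": [0, 0, 0], "yaw": -6.8, "jaw": 0.3},
    {"travel": [0, 0, 0], "yaw": -6.8, "jaw": 0.3},
    {"travel": [0, 0, 0], "yaw": -6.8, "jaw": 0.3},
    {"travel": [0, 0, 0], "yaw": 0, "jaw": 0.3},
  ],
)

```text
time_s: 26.92
position: [0.5234, -0.2931, 0.0971]
orientation: [0.046, 0.354, 0.934, 0.003]
ft_force: [0.2, 0.2, 1.3]
grip_width: 0.0293
```

```bash
python3 d.py 501.5 -414 70 136
```

```text
t 26.9167 pos [ 523.4 -293.1   97.1] ang 138.4 tilt 5.28 grip 29.3 q [-0.52  0.37 -0.18  0.93  0.02 -1.37]
tool shift now [ -61.3 -106.1   28.4] yaw 2.4 | after yaw [ -68.2 -102.1   27.1]
```

Request:
step_arm(
  series=[
    {"travel": [0, 0, 0], "yaw": 2.4, "jaw": 0.3},
    {"travel": [-11, -17, 4], "yaw": 0, "jaw": 0.3},
    {"travel": [-11, -17, 4], "yaw": 0, "jaw": 0.3},
    {"travel": [-11, -17, 4], "yaw": 0, "jaw": 0.3},
    {"travel": [-11, -17, 4], "yaw": 0, "jaw": 0.3},
    {"travel": [-11, -17, 4], "yaw": 0, "jaw": 0.3},
    {"travel": [-10, -15, 4], "yaw": 0, "jaw": 0.3},
    {"travel": [0, 0, 0], "yaw": 0, "jaw": 0.3},
    {"travel": [0, 0, 0], "yaw": 0, "jaw": 0.3},
  ],
)

```text
time_s: 27.67
position: [0.5024, -0.4154, 0.0807]
orientation: [0.05, 0.39, 0.919, 0.004]
ft_force: [0.1, 0.4, 1.0]
grip_width: 0.0297
```

```bash
python3 d.py 501.5 -414 28 136
python3 - <<'E'
from h import *
p=imaging.camera("scene"); W=world(p)*1000
for q in ("pinch_clamp","needle_cap"):
  for d in models.cut_out(p,q)[:2]:
    P=W[d["mask"]]; print(q,d["conf"],np.nanmedian(P,0).round(),d["rect"])
E
```

```text
t 27.6667 pos [ 502.4 -415.4   80.7] ang 133.9 tilt 5.7 grip 29.7 q [-0.71  0.47 -0.07  0.94  0.04 -1.47]
tool shift now [ 6.3 -2.1 52.3] yaw -2.1 | after yaw [ 1.6  0.4 52.7]
pinch_clamp 0.3 [ 541. -150.    8.] [214.2, 218.6, 265.7, 245.9]
needle_cap 0.59 [ 500. -417.    8.] [296.7, 170.0, 310.1, 181.8]
```

Request:
step_arm(
  series=[
    {"travel": [1, 0, 12], "yaw": -2, "jaw": 0.3},
    {"travel": [1, 0, 12], "yaw": 0, "jaw": 0.3},
    {"travel": [1, 0, 12], "yaw": 0, "jaw": 0.3},
    {"travel": [1, 0, 11], "yaw": 0, "jaw": 0.3},
    {"travel": [0, 0, 0], "yaw": 0, "jaw": 0.3},
    {"travel": [0, 0, 0], "yaw": 0, "jaw": 0.3},
  ],
)

```text
time_s: 28.32
position: [0.5073, -0.408, 0.0356]
orientation: [0.051, 0.371, 0.927, 0.003]
ft_force: [-0.3, 0.3, 0.1]
grip_width: 0.03
```

```bash
python3 d.py 501.5 -414 5 136
```

```text
t 28.3167 pos [ 507.3 -408.    35.6] ang 136.3 tilt 5.91 grip 30.0 q [-0.7   0.5  -0.14  0.83  0.04 -1.5 ]
tool shift now [ 2.9 -9.7 30.1] yaw 0.3 | after yaw [ 0.  -8.4 30.6]
```

Request:
step_arm(
  series=[
    {"travel": [1, -4.5, 3], "yaw": 0, "jaw": 0.3},
    {"travel": [1, -4, 6], "yaw": 0, "jaw": 0.3},
    {"travel": [0.5, 0, 6], "yaw": 0, "jaw": 0.3},
    {"travel": [0, 0, 6], "yaw": 0, "jaw": 0.3},
    {"travel": [0, 0, 0], "yaw": 0, "jaw": 0.3},
  ],
)

```text
time_s: 28.73
position: [0.5026, -0.4134, 0.0152]
orientation: [0.053, 0.371, 0.927, 0.003]
ft_force: [-0.5, -1.0, 0.4]
grip_width: 0.0298
```

```bash
python3 d.py 501.5 -414 5 136
python3 - <<'E'
from h import *
p=imaging.camera("scene"); cv2.imwrite("pics/s9.png",cv2.resize(p["image"][140:230,220:340],(800,600),interpolation=2))
E
```

```text
t 28.7333 pos [ 502.6 -413.4   15.2] ang 136.3 tilt 6.1 grip 29.8 q [-0.71  0.52 -0.17  0.78  0.04 -1.51]
tool shift now [ 1.3 -1.6 10.1] yaw 0.3 | after yaw [ 0.3 -1.2 10.2]
```

View pics/s9.png

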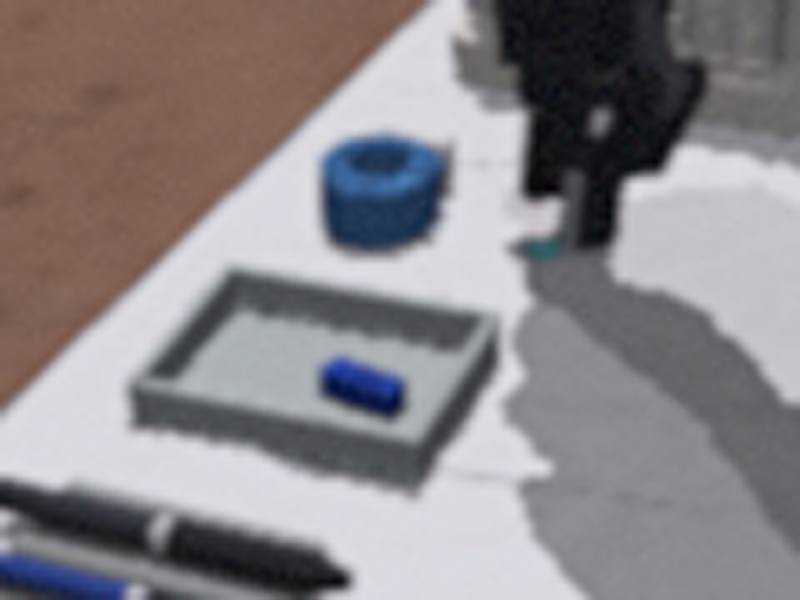

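Request:
step_arm(
  series=[
    {"travel": [0.5, -1, 4], "yaw": 0, "jaw": 0.3},
    {"travel": [0.5, 0, 3], "yaw": 0, "jaw": 0.3},
    {"travel": [0, 0, 2], "yaw": 0, "jaw": 0.3},
    {"travel": [0, 0, 0], "yaw": 0, "jaw": 0.3},
    {"travel": [0, 0, 0], "yaw": 0, "jaw": 1},
    {"travel": [0, 0, 0], "yaw": 0, "jaw": 1},
    {"travel": [0, 0, 0], "yaw": 0, "jaw": 1},
    {"travel": [0, 0, 0], "yaw": 0, "jaw": 1},
    {"travel": [0, 0, -10], "yaw": 0, "jaw": 1},
    {"travel": [0, 0, -15], "yaw": 0, "jaw": 1},
    {"travel": [0, 0, -15], "yaw": 0, "jaw": 1},
    {"travel": [0, 0, -15], "yaw": 0, "jaw": 1},
    {"travel": [0, 0, -10], "yaw": 0, "jaw": 1},
    {"travel": [0, 0, 0], "yaw": 0, "jaw": 1},
  ],
)

```text
time_s: 29.95
position: [0.4952, -0.4115, 0.0759]
orientation: [0.053, 0.371, 0.927, 0.003]
ft_force: [1.2, -0.3, 1.3]
grip_width: 0.0101
```

```bash
python3 d.py 563 -301 65 136
```

```text
t 29.95 pos [ 495.2 -411.5   75.9] ang 136.3 tilt 6.11 grip 10.1 q [-0.71  0.45 -0.11  0.91  0.04 -1.52]
tool shift now [ 28.3 126.2  13.9] yaw 0.3 | after yaw [ 28.  126.6  10.9]
```

Request:
step_arm(
  series=[
    {"travel": [4, 18, 0], "yaw": 0, "jaw": 1},
    {"travel": [4, 18, 0], "yaw": 0, "jaw": 1},
    {"travel": [4, 18, 0], "yaw": 0, "jaw": 1},
    {"travel": [4, 18, 0], "yaw": 0, "jaw": 1},
    {"travel": [4, 18, 0], "yaw": 0, "jaw": 1},
    {"travel": [4, 18, 0], "yaw": 0, "jaw": 1},
    {"travel": [4, 17, 0], "yaw": 0, "jaw": 1},
    {"travel": [0, 0, 0], "yaw": 0, "jaw": 1},
    {"travel": [0, 0, 0], "yaw": 0, "jaw": 1},
  ],
)

```text
time_s: 30.7
position: [0.5631, -0.2981, 0.0783]
orientation: [0.054, 0.372, 0.927, 0.002]
ft_force: [0.1, 0.3, -0.5]
grip_width: 0.01
```

```bash
python3 d.py 563 -301 15 136
```

```text
t 30.7 pos [ 563.1 -298.1   78.3] ang 136.1 tilt 6.19 grip 10.0 q [-0.49  0.44 -0.13  0.9   0.02 -1.3 ]
tool shift now [ 4.3 -5.  63. ] yaw 0.1 | after yaw [-2.  -2.2 63.3]
```

Request:
step_arm(
  series=[
    {"travel": [1, -1, 12], "yaw": 0, "jaw": 1},
    {"travel": [1, -1, 12], "yaw": 0, "jaw": 1},
    {"travel": [1, -1, 12], "yaw": 0, "jaw": 1},
    {"travel": [0, 0, 10], "yaw": 0, "jaw": 1},
    {"travel": [0, 0, 7], "yaw": 0, "jaw": 1},
    {"travel": [0, 0, 0], "yaw": 0, "jaw": 1},
  ],
)

```text
time_s: 31.2
position: [0.5629, -0.3034, 0.0226]
orientation: [0.054, 0.373, 0.926, 0.001]
ft_force: [-0.0, -0.1, 0.7]
grip_width: 0.0102
```

```bash
python3 d.py 563 -301 13 136
```

```text
t 31.2 pos [ 562.9 -303.4   22.6] ang 136.0 tilt 6.23 grip 10.2 q [-0.5   0.49 -0.2   0.77  0.02 -1.31]
tool shift now [2.6 1.4 9.5] yaw 0.0 | after yaw [1.6 1.8 9.6]
```

Request:
step_arm(
  series=[
    {"travel": [1, 1, 4], "yaw": 0, "jaw": 1},
    {"travel": [0, 0, 3], "yaw": 0, "jaw": 1},
    {"travel": [0, 0, 0], "yaw": 0, "jaw": 1},
    {"travel": [0, 0, 0], "yaw": 0, "jaw": 0.5},
    {"travel": [0, 0, 0], "yaw": 0, "jaw": 0.5},
    {"travel": [0, 0, 0], "yaw": 0, "jaw": 0.5},
    {"travel": [0, 0, -6], "yaw": 0, "jaw": 0.5},
    {"travel": [0, 0, -12], "yaw": 0, "jaw": 0.5},
    {"travel": [0, 0, -20], "yaw": 0, "jaw": 0.5},
    {"travel": [0, 0, -25], "yaw": 0, "jaw": 0.5},
    {"travel": [0, 0, -30], "yaw": 0, "jaw": 0.5},
    {"travel": [0, -25, -20], "yaw": 0, "jaw": 0.5},
    {"travel": [0, -30, 0], "yaw": 0, "jaw": 0.5},
    {"travel": [0, -30, 0], "yaw": 0, "jaw": 0.5},
    {"travel": [0, -30, 0], "yaw": 0, "jaw": 0.5},
    {"travel": [0, -30, 0], "yaw": 0, "jaw": 0.5},
    {"travel": [0, 0, 0], "yaw": 0, "jaw": 0.5},
  ],
)

```text
time_s: 32.62
position: [0.4511, -0.4066, 0.1364]
orientation: [0.06, 0.37, 0.927, -0.0]
ft_force: [0.3, 0.1, -0.1]
grip_width: 0.0209
```

```bash
python3 d.py
python3 - <<'E'
from h import *
p=imaging.camera("top"); W=world(p)*1000
cv2.imwrite("pics/t4.png",cv2.resize(p["image"][140:290,180:400],(800,545),interpolation=2))
for q in ("marker_pen","ball_pen","pinch_clamp","needle_cap","tourniquet","dish"):
  for d in models.cut_out(p,q)[:1]:
    P=W[d["mask"]];P=P[P[:,2]>3]; r=cv2.minAreaRect(P[:,:2].astype(np.float32)); print(q,d["conf"],np.round(r[0]),np.round(r[1]),round(r[2],1),np.percentile(P[:,2],[50,95]).round(1))
V=W.reshape(-1,3); P=V[(abs(V[:,0]-545)<30)&(abs(V[:,1]+66)<30)&(V[:,2]>50)]; print("bottle cap",P.mean(0),np.ptp(P,0))
E
```

```text
t 32.6167 pos [ 451.1 -406.6  136.4] ang 136.4 tilt 6.86 grip 20.9 q [-0.76  0.34 -0.12  0.99  0.04 -1.57]
marker_pen 0.75 [ 543. -189.] [ 15. 122.] 89.0 [18.6 21.5]
ball_pen 0.56 [ 543. -155.] [132.  10.] 1.2 [16.1 18.9]
pinch_clamp 0.61 [ 525. -291.] [11. 26.] 87.4 [15.7 17.9]
needle_cap 0.63 [ 560. -303.] [33. 12.] 49.5 [14.5 16.9]
tourniquet 0.97 [ 576. -419.] [62. 46.] 84.6 [23.  26.3]
dish 0.71 [ 544. -296.] [105.  85.] 3.7 [ 5.4 21.4]
bottle cap [545.61520739 -66.98396112  60.47533542] [23.55386483 23.85902271 15.09010229]
```

View pics/t4.png

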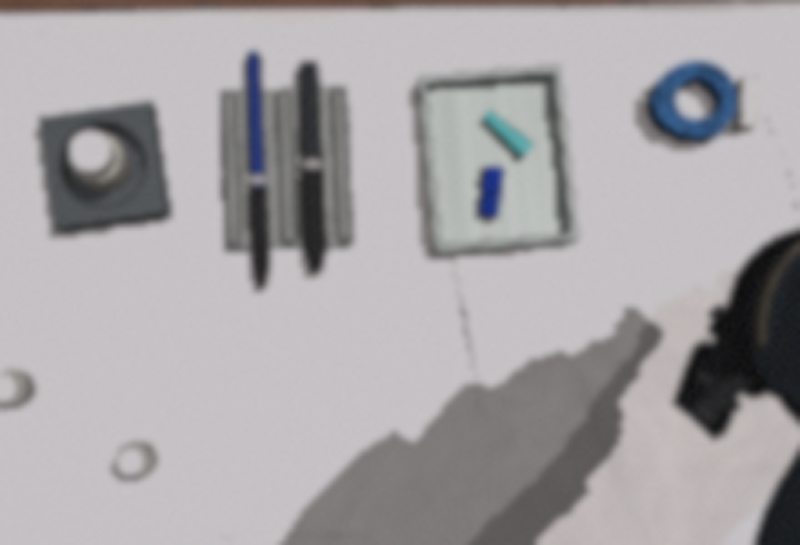

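All pieces are in place, the tourniquet hasn't moved, and the arm is clear. Handing in.

```bash
python3 -c "
from h import *
print(bot.job_done())"
```

```text
the job is handed in; nothing more can be done
None
```

I sorted everything and handed the job in at about 33 s of the 112 s limit; the hand-in reports no verdict. The final checks are from the last top-camera picture:

- **Pens:** both lie in separate channels of the rest. Their centres are about 2 mm from the rest centre along the ribs and about 16–17 mm to either side, within about 2° of the ribs. Their measured heights are consistent with lying flat on the plate.
- **Clamp and needle cap:** both lie well inside the dish, at about (525, -291) and (560, -303) mm, with the dish centred at (544, -296) mm.
- **Bottle:** this is the largest of the three look-alikes. Its cap sits within about 2 mm of the well centre and its top is at about 61 mm, which fits it standing on the well floor. I judged it upright from the pictures and did not measure its tilt.
- **Tourniquet:** still at (576, -419) mm, as at the start.

**Problems on the way:**
- The first grip on the bottle caught only its cap, about 10 mm off centre, so I regripped it lower.
- The tool's tilt crept up to about 7° over the run because the moves cannot correct it. The placings were not affected.

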